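# Scoop the cedar ball out of the leaning jar into the lacquer box

## Robot

A 7-joint arm with a two-finger parallel gripper is mounted at the origin on a cart in front of the work surface, level with it; the furniture and walls round the work are solid. World frame = base frame: x ahead of the robot, y to its left, z up, the work surface at z = 0. Lengths are in m, angles in rad, forces in N, time in s.
With the tool pointing down it reaches from about 0.425 to 1.025 m from the base axis. Payload 9.4 kg.
Tool frame: the origin (TCP) lies midway between the tips of the shut fingers; the grasp point (between the pads) lies 19 mm behind it; y points along the fingers, z is the direction in which the jaws open and shut, and the axes are right-handed (so a half turn about y gives the same grasp; the last joint's range is limited). The gripper opens to 93 mm and grips with 3 to 60 N. Pads are 15 mm wide; open, the fingers measure 128 mm over their backs; the gripper's body (75 mm by 188 mm) begins 65 mm behind the grasp point.
Start: joints at [1.134, 0.599, -0.003, 1.599, 0.002, 0.943, -0.08], TCP at [0.255, -0.679, 0.219] pointing down, gripper open.
Joint ranges: [-2.57, 2.57], [-0.35, 1.97], [-1.29, 1.29], [0.11, 2.56], [-1.05, 4.19], [0.11, 1.86], [-2.63, 2.63]. Speed limits (rad/s): [2.22, 2.22, 3.01, 3.01, 3.14, 3.14, 3.14].

## Interface

Orientations are given as a unit quaternion [x, y, z, w].
In Python, from workcell import ctrl gives the robot as it stands. The module is installed in compiled form; this text tells all that it offers.
- The arm moves only by the tool play_rows, never from a script. Its argument "commands" is a list of rows, each a list of 3 entries, a list of its own where there are three numbers: the shift along the tool's x, y, z in mm, then the turn about the tool's y in degrees, then the closure, from -1 (fully open) to 1 (shut), so that 0 is half open. In form: [[[dx, dy, dz], turn, jaw], ...]. A call has 1 to 12 rows; each row shifts and turns the commanded pose from where the row before left it, along the tool's axes as they then stand; what a row does not reach is not made up. A row lasts 1/12 s, in which the tool goes at most 41.7 mm and 7.16 degrees, less where a joint would pass 70% of its speed; a pose out of reach is approached as far as the arm can. A call is refused whole if a number of a shift passes 41.7 or a number of a turn 7.16, either way. A call with a gripper value outside its range is refused whole. The fingers move at their own pace and stop on an object; "grip_force" is the grip in N (left out, the last holds). Time passes only in rows, so rows that do not move let the fingers close. It gives the time, the measured TCP pose, the force and the opening at its end, in the units of the state.
- ctrl.read_state(): the state, without advancing time (a new reading comes with each control period).
- ctrl.snapshot(name): name is "scene" or "top"; returns a dict with "pixels" (420x560x3 uint8, red, green, blue), "fx", "fy", "cx", "cy" (pixels), "R" (3x3) and "t" (3): a world point X has camera coordinates R X + t. Camera axes: x right, y down, z forward; pixel columns grow to the right and rows downward; lengths in m; the calibration is good to about 2 mm. A picture is of the moment at which its call begins. There is no depth.
- ctrl.hand_in(): hands the job in, once; it reports no verdict.
The state is a dict: "time_s": time; "qpos": joint angles; "qd": joint speeds; "joint_torque": joint torques, N m; "ee_pos": TCP position; "eef_rot": TCP orientation; "ft_force": force on the tool from outside, world axes, zero at the start; "moment": the same for the moment, N m; "gripper_width": opening from 0.0 (shut) to 1.0 (fully open).
Only numpy, scipy, OpenCV 4.12 (cv2) and the standard library are available. Lean on these libraries where they do the work, as an engineer would, in place of code of your own. Each camera call takes 0.05 s, during which the arm holds its last target.

## Task

With the long-handled scoop, fetch the cedar ball from inside the narrow-mouthed stoneware jar and tip it into the empty open lacquer box, then put the scoop back in its wooden tray with its pan lying flat on the tray's floor. Move the ball with the scoop only and do not let it fall on the table; leave the jar, the box, the tray and the other things standing where they are.

Things in the scene. Friction and masses are not known exactly. Their poses are not given: they have to be found in the camera images.
- ball_center (a point): Centre of the loose, smoothly waxed cedar ball, 38 mm in diameter, 20 to 45 g. It always rolls to the lowest place inside the jar: on the floor, against the wall on the side to which the jar leans (-x of jar), hidden under the shoulder, its centre then about 51 mm from the jar's axis.
- jar: Squat round terracotta jar leaning 8 degrees (0.14 rad) towards body -x (roughly towards the robot) on a low wedge stand about 175 mm square; one piece, 2.4 kg, loose on the table. Origin: centre of the stand's underside, z up. Ears at the sides span 186 mm.
- jar_mouth (a point): Centre of the jar's round mouth (inner radius about 46 mm), in the plane of the rim, 116 mm above the table; axes as jar. Below the rim a shoulder widens to a straight round wall, which runs from the floor to 54 mm above it.
- jar_floor (a point): Where the jar's leaning axis meets its flat inner floor (inner radius about 70 mm), 25 mm above the table and 92 mm below the mouth; axes as jar. The floor rises 8 degrees towards jar +x.
- scoop: Steel scoop, 160 g, with a long handle. Origin: centre of the underside of its flat pan, z up while the pan lies flat. Pan 78 mm long, open rounded lip at x = -39, heel at x = +39 mm; 54 mm wide outside, 48 inside (34 at the heel, 18 at the lip); floor 3 mm, its last 15 mm bevelled to a thin lip; side walls 30 mm high at the heel, falling to nothing by the lip; a 34 mm back wall follows the handle.
- scoop_grip (a point): Centre of the scoop's wooden grip, 180 mm from the heel along the handle; axes as scoop. Grip: rounded bar 90 mm long along the handle, 22 mm deep, 18 mm thick along scoop y, which may be pinched across y at any angle to the handle (firmly, or it turns). The handle (8 mm rod below the grip) rises from the heel and leans over the pan towards -x, 28 degrees (0.489 rad) from scoop z.
- scoop_lip (a point): Middle of the pan's lip, on the underside; axes as scoop. With the handle upright the pan slopes up 28 degrees towards the lip and keeps the ball at the heel; when the handle leans over the lip by more than 28 degrees the ball rolls out.
- lacquer_box: Empty open round box of woven bamboo, the only open empty one: 97 mm outside diameter, 111 mm high, opening about 80 mm wide, inner floor 4 mm up. Stands upright and loose, 0.3 kg. Origin: centre of its underside, z up.
- tray: Open wooden tray, 100 mm (x) by 150 mm (y) by 50 mm high, walls 6 mm, floor 5 mm thick, loose, 0.3 kg. Origin: centre of its underside, z up. The scoop starts in it lengthwise, its pan flat on the tray's floor, the handle standing out above.
- glue_pot: Small white glue pot, 65 mm across, 44 mm high; a bystander to be left alone. Origin: centre of its underside.
- spool: Spool of thread, 40 mm across, 48 mm high; a bystander to be left alone. Origin: centre of its underside.
- stamp: Rubber stamp with a turned knob, 36 x 47 x 52 mm; a bystander to be left alone. Origin: centre of its underside.
- bundle_a: Tied flat bundle of cheroots, 51 x 111 x 21 mm; a bystander to be left alone. Origin: centre of its underside.
- bundle_b: Tied flat bundle of cheroots, 46 x 109 x 21 mm; a bystander to be left alone. Origin: centre of its underside.
- ruler: Wooden ruler lying flat, 26 x 200 x 9 mm; a bystander to be left alone. Origin: centre of its underside.
- tamper: Turned wooden tamper standing upright, 31 mm across, 125 mm high; a bystander to be left alone. Origin: centre of its underside.
Things that resemble listed ones, but are neither listed nor needed, are in the scene too. Leave any orange or purple look-alike of the lacquer_box alone.

How it is judged:
On the way, in this order (a step that is already met when the one before it is completed fails the run):
1. the ball lies in the scoop's pan, still inside the jar (x of ball_center in the frame of scoop between -0.025 and 0.035 m and y of ball_center in the frame of scoop between -0.02 and 0.02 m and z of ball_center in the frame of scoop between 0.01 and 0.04 m and z of ball_center in the frame of jar below 0.09 m and horizontal distance between ball_center and jar_floor below 0.085 m), for 0.1 s.
2. the scoop has lifted the ball clear of the jar (x of ball_center in the frame of scoop between -0.025 and 0.035 m and y of ball_center in the frame of scoop between -0.02 and 0.02 m and z of ball_center in the frame of scoop between 0.01 and 0.04 m and z of ball_center in the frame of jar above 0.14 m), for 0.1 s.
3. the ball lies inside the lacquer box (horizontal distance between ball_center and lacquer_box below 0.045 m and z of ball_center in the frame of lacquer_box below 0.06 m and linear speed of ball below 0.3 m/s), for 0.2 s.
At the end, for the whole second after the job is handed in: The ball rests inside the lacquer box; the scoop lies in the tray, pan flat (within 7 degrees) on its floor, released and at rest; jar, box and tray are upright and within 40 mm of where they stood (horizontal distance between ball_center and lacquer_box below 0.045 m and z of ball_center in the frame of lacquer_box below 0.06 m and linear speed of ball below 0.05 m/s and angle between each of lacquer_box, tray's own z axis and vertical below 0.1 rad and distance of each of lacquer_box, tray, jar from where it was at the start of the episode below 0.04 m and x of scoop in the frame of tray between -0.03 and 0.03 m and y of scoop in the frame of tray between -0.05 and 0.05 m and z of scoop in the frame of tray between -0.002 and 0.014 m and angle between scoop's own z axis and vertical below 0.12 rad and linear speed of scoop below 0.03 m/s and angle between jar's own z axis and vertical below 0.05 rad); the robot touches nothing.
It fails at once if the ball is touched by the gripper or the arm (contact force between any of the fingers, the arm and ball above 0.3 N).
It fails at once if the ball falls down beside the jar and the box (height (world z) of ball_center below 0.035 m and horizontal distance between ball_center and jar above 0.11 m and horizontal distance between ball_center and lacquer_box above 0.055 m).
It fails at once if the jar is tipped by more than about 11 degrees (angle between jar's own z axis and vertical above 0.2 rad).
It fails at once if the lacquer box is tipped by more than about 20 degrees (angle between lacquer_box's own z axis and vertical above 0.35 rad).
It fails at once if a bystander is moved by more than 30 mm (distance of any of glue_pot, spool, stamp, bundle_a, bundle_b, ruler, tamper from where it was at the start of the episode above 0.03 m).
It also fails if it takes over 64 s, if anything falls off the work surface, if the arm or the gripper's body presses on something with over 40 N, if the wrist force passes 120 N, or if a joint passes its speed limit or range.

## Working session

There is one attempt and no reset: what is moved stays moved. The work goes in short steps, Python scripts to look and compute and a tool call to move; the robot and the scene stay as the last step left them, time stands still between calls to the robot, and variables do not carry over. Pictures are saved under pics/ and viewed, and the job is handed in when it is done.

Besides the shell and the picture viewer there is one more tool, called after "Emit:" by a JSON object that holds its "api" and its "payload". play_rows: Moves the arm, as the interface text tells. Its arguments: {"type":"object","properties":{"commands":{"type":"array"},"grip_force":{"type":"number"}},"required":["commands"]}

```bash
mkdir -p pics; ls; python3 - <<'E'
from workcell import ctrl
import cv2,numpy as np
s=ctrl.read_state();print(s)
for n in("scene","top"):
    p=ctrl.snapshot(n);np.savez(f"{n}0.npz",**{k:np.array(v) for k,v in p.items()})
    cv2.imwrite(f"pics/{n}0.png",p["pixels"][:,:,::-1])
    print(n,p["fx"],p["fy"],p["cx"],p["cy"],p["R"],p["t"])
E
```

```text
pics
{'time_s': 0.0, 'qpos': array([ 1.13427476,  0.60011675, -0.00250999,  1.60012663,  0.00178224,
        0.94289361, -0.07978039]), 'qd': array([-0.00057383, -0.00021853, -0.00075073,  0.00071407, -0.00066316,
        0.00021129, -0.00045811]), 'joint_torque': array([-1.10033794e-03, -7.65064216e+01,  1.49637401e+00, -2.52348572e+01,
       -5.24642318e-02,  1.69272412e-02,  1.58290495e-04]), 'ee_pos': array([ 0.25507426, -0.6781274 ,  0.21776766]), 'eef_rot': array([-0.12669285,  0.69621592, -0.69516625,  0.12639697]), 'ft_force': array([0.47714258, 0.67590877, 1.05342909]), 'moment': array([-0.00718151,  0.03508302, -0.00260793]), 'gripper_width': 0.9986142710060564}
scene 459.59782708626165 459.59782708626165 270.4613693630841 214.80678965116454 [[-0.81473155 -0.5795029   0.01972013]
 [-0.40698675  0.54730238 -0.73131518]
 [ 0.4130064  -0.60385138 -0.68175452]] [0.50458946 0.30021292 1.05943743]
top 538.808660597064 538.808660597064 278.3163701514072 215.20136544383115 [[ 0.02641372 -0.99960527  0.00957223]
 [-0.9833048  -0.02770519 -0.17984466]
 [ 0.18003887 -0.00466205 -0.98364845]] [0.03422653 0.61211062 1.55962708]
```

View pics/scene0.png

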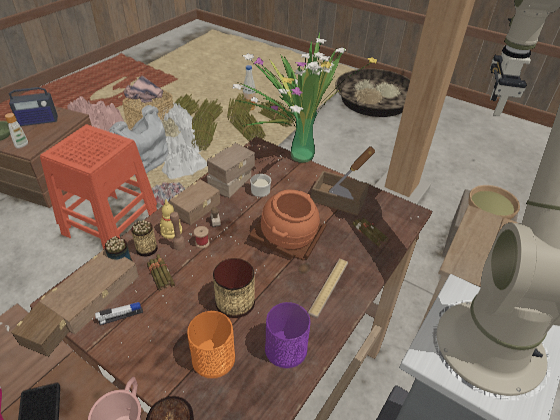

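View pics/top0.png

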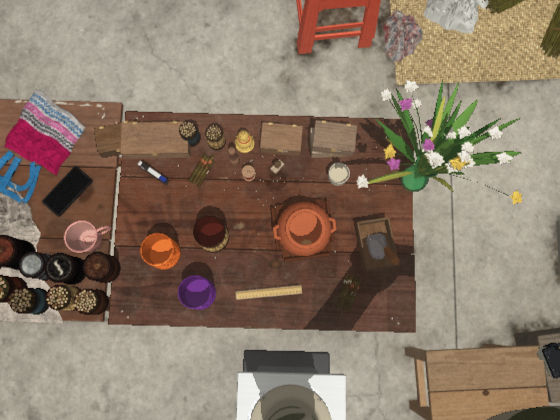

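The scene view shows the terracotta jar at (291,220), and the tray with the scoop at (340,190), its wooden grip near (365,160). Round open containers that could be taken for the box are bamboo (234,287), orange (211,345), purple (287,335) and the filled small tins (115,247) and (145,235). The bamboo one at scene (234,287), top (211,232), fits the description. I'll check it in a close crop.

```bash
python3 - <<'E'
import cv2,numpy as np
a=cv2.imread("pics/scene0.png");b=cv2.imread("pics/top0.png")
c=cv2.resize(a[130:330,190:390],(600,600),interpolation=cv2.INTER_CUBIC)
cv2.imwrite("pics/c1.png",c)
d=cv2.resize(b[185:315,185:415],(800,452),interpolation=cv2.INTER_CUBIC)
cv2.imwrite("pics/c2.png",d)
E
```

```text
(no output)
```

View pics/c1.png

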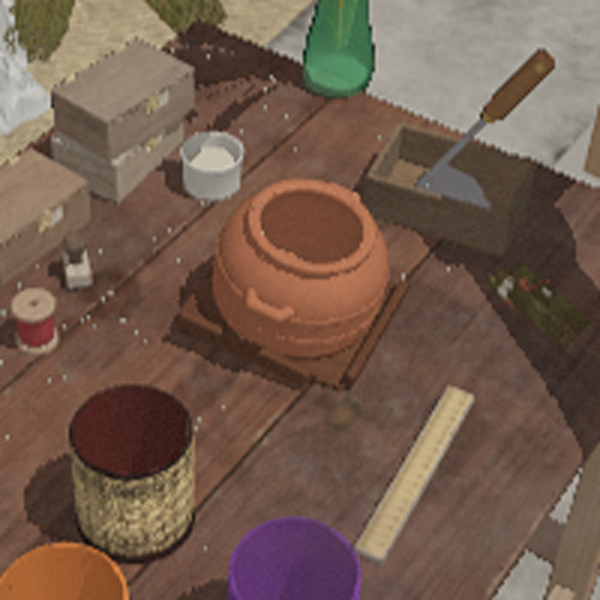

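View pics/c2.png

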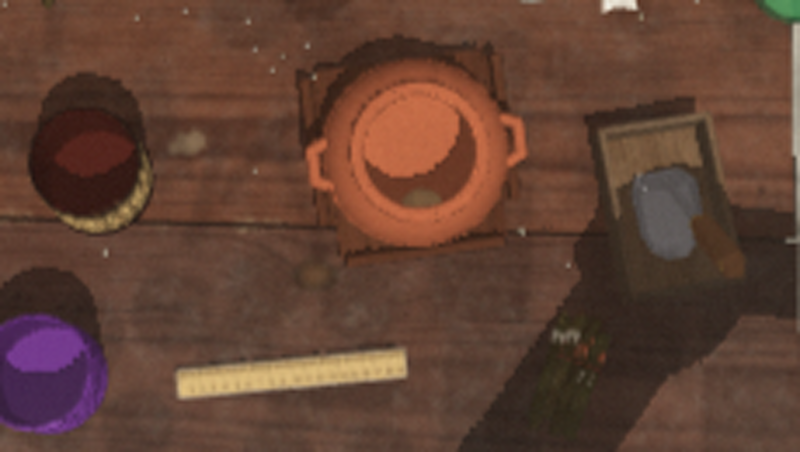

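The bamboo container has an empty, dark lacquered inside, with its rim at crop-1 (131,430), so it is the box. The scoop's handle leans from the heel (430,185) towards the grip top (545,60), and its lip faces the robot. Next I measure everything.

```bash
cat > h.py <<'E'
import numpy as np,cv2
class Cam:
    def __init__(s,p):
        s.R=np.array(p["R"]);s.t=np.array(p["t"]);s.K=[float(p[k]) for k in("fx","fy","cx","cy")]
        s.im=np.array(p["pixels"]);s.C=-s.R.T@s.t
    def ray(s,u,v):
        d=s.R.T@np.array([(u-s.K[2])/s.K[0],(v-s.K[3])/s.K[1],1.]);return d/np.linalg.norm(d)
    def onz(s,u,v,z):
        d=s.ray(u,v);return s.C+d*(z-s.C[2])/d[2]
    def proj(s,X):
        c=s.R@np.asarray(X)+s.t;return np.array([s.K[0]*c[0]/c[2]+s.K[2],s.K[1]*c[1]/c[2]+s.K[3]])
def load(n):return Cam(np.load(n))
def snap(n,f):
    from workcell import ctrl
    p=ctrl.snapshot(n);np.savez(f+".npz",**{k:np.array(v) for k,v in p.items()})
    cv2.imwrite(f"pics/{f}.png",p["pixels"][:,:,::-1]);return Cam(p)
def tri(a,ua,b,ub):
    A=[];y=[]
    M=0;v=0
    for c,u in((a,ua),(b,ub)):
        d=c.ray(*u);P=np.eye(3)-np.outer(d,d);M=M+P;v=v+P@c.C
    X=np.linalg.solve(M,v)
    return X,[np.linalg.norm(np.cross(c.ray(*u),X-c.C)) for c,u in((a,ua),(b,ub))]
E
python3 - <<'E'
from h import *
T=load("top0.npz");S=load("scene0.npz");print(T.C,S.C)
def crop(c,u0,v0,u1,v1,k,f):
    im=cv2.resize(c.im[v0:v1,u0:u1,::-1],None,fx=k,fy=k,interpolation=cv2.INTER_NEAREST)
    for u in range(u0-u0%10+10,u1,10):
        cv2.line(im,((u-u0)*k,0),((u-u0)*k,5),(255,255,255),1);cv2.putText(im,str(u),((u-u0)*k-10,16),0,.35,(255,255,255))
    for v in range(v0-v0%10+10,v1,10):
        cv2.line(im,(0,(v-v0)*k),(5,(v-v0)*k),(255,255,255),1);cv2.putText(im,str(v),(7,(v-v0)*k+4),0,.35,(255,255,255))
    cv2.imwrite(f,im)
crop(T,345,205,410,280,8,"pics/tray_t.png")
crop(S,300,140,390,215,8,"pics/tray_s.png")
crop(T,260,185,345,265,7,"pics/jar_t.png")
crop(S,240,180,330,265,7,"pics/jar_s.png")
E
```

```text
[0.32019376 0.05844273 1.64388196] [0.0957332  0.76784657 0.93187595]
```

View pics/tray_t.png

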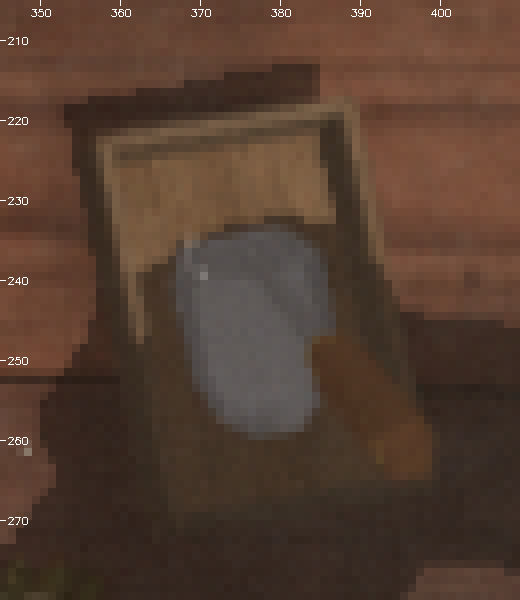

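View pics/tray_s.png

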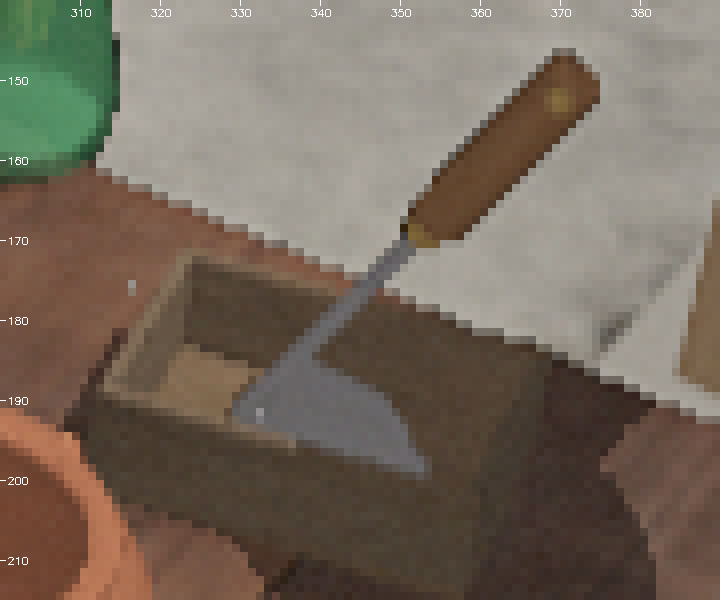

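View pics/jar_t.png

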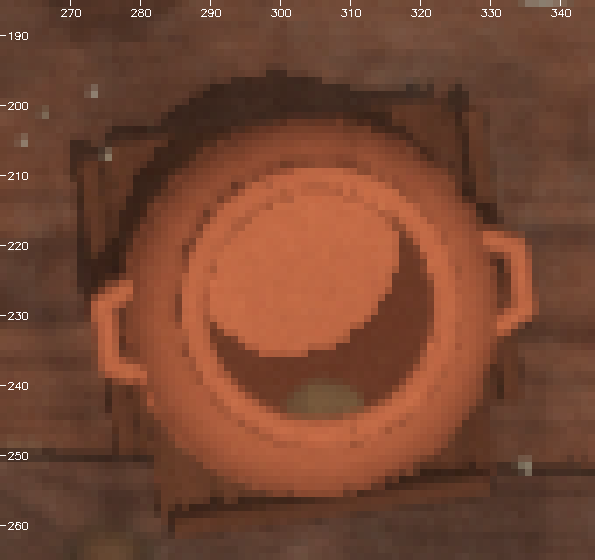

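View pics/jar_s.png

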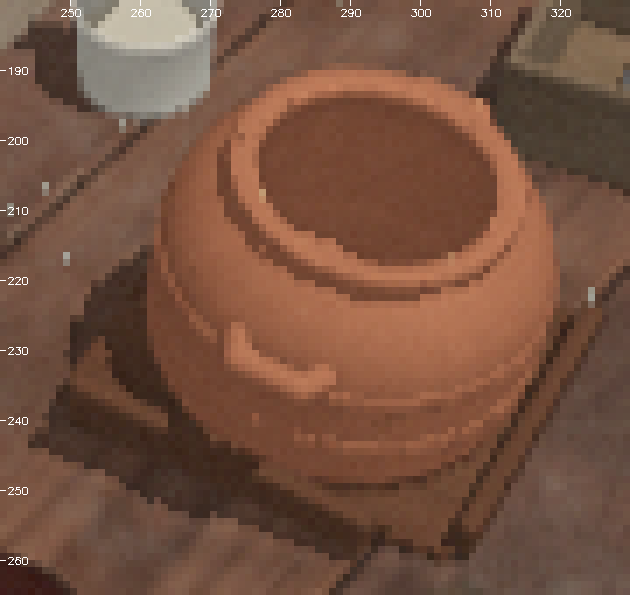

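Crop readings: in the top view the lip is at (377,259.5), the grip runs from (385.5,249) to (396,263), the jar's mouth is centred near (306,227.5) and the ball shows at (306,242). In the scene view the grip runs from (354,169) to (372,149) and the mouth centre is near (294,205.5).

```bash
python3 - <<'E'
from h import *
np.set_printoptions(precision=4,suppress=True)
T=load("top0.npz");S=load("scene0.npz")
gb=tri(T,(385.5,249.5),S,(354.3,168.3));gt=tri(T,(396,262.5),S,(372,149.3))
print("grip bot",gb,"top",gt)
d=gt[0]-gb[0];print("len",np.linalg.norm(d),"lean",np.degrees(np.arctan2(np.hypot(d[0],d[1]),d[2])),"dir",np.degrees(np.arctan2(-d[1],-d[0])))
print("lip",tri(T,(377,259.5),S,(353.3,199)),T.onz(377,259.5,.006),"heelL",T.onz(368,235.5,.03),"heelR",T.onz(384,232.5,.03))
# pan sides
print("tray corners z.05", *[T.onz(u,v,.05) for u,v in((357,221.7),(389,217.3))], S.onz(313,188,.05),S.onz(325,172,.05))
def ell(c,name,u0,v0,u1,v1):
    pass
print("mouth",tri(T,(306,227.6),S,(294,205.5)))
for u,v in((290,228),(322,227),(306,211.5),(306,244)):print(T.onz(u,v,.116))
print("stand front edge",T.onz(284,260.5,.0),T.onz(331,253.5,0),"back",T.onz(270.5,205,.0),T.onz(326,197.5,.0))
print("stand scene",S.onz(306,259.5,0),S.onz(245,243.5,0))
print("ears",T.onz(274,232,.07),T.onz(336,225,.07))
print("ball",T.onz(306,242,.045))
# box mask
im=cv2.cvtColor(T.im[:,:,::-1],cv2.COLOR_BGR2HSV)
sub=T.im[210:255,190:235].astype(int)
E
python3 - <<'E'
import sys;sys.path.insert(0,'.')
from h import *
import os
os.chdir('.')
T=load("top0.npz");S=load("scene0.npz")
def crop(c,u0,v0,u1,v1,k,f):
    im=cv2.resize(c.im[v0:v1,u0:u1,::-1],None,fx=k,fy=k,interpolation=cv2.INTER_NEAREST)
    im=cv2.convertScaleAbs(im,alpha=1.8)
    for u in range(u0-u0%10+10,u1,10):
        cv2.line(im,((u-u0)*k,0),((u-u0)*k,5),(255,255,255),1);cv2.putText(im,str(u),((u-u0)*k-10,16),0,.35,(255,255,255))
    for v in range(v0-v0%10+10,v1,10):
        cv2.line(im,(0,(v-v0)*k),(5,(v-v0)*k),(255,255,255),1);cv2.putText(im,str(v),(7,(v-v0)*k+4),0,.35,(255,255,255))
    return im
a=crop(T,185,205,235,265,8,"");b=crop(S,205,250,265,325,6,"")
h=max(a.shape[0],b.shape[0]);o=np.zeros((h,a.shape[1]+b.shape[1],3),np.uint8);o[:a.shape[0],:a.shape[1]]=a;o[:b.shape[0],a.shape[1]:]=b
cv2.imwrite("pics/box.png",o)
E
```

```text
grip bot (array([ 0.5066, -0.2565,  0.1225]), [np.float64(0.0015912534095089922), np.float64(0.0015912534095092212)]) top (array([ 0.4659, -0.2675,  0.1995]), [np.float64(0.0017288306650049573), np.float64(0.001728830665004973)])
len 0.08786309385438536 lean 28.68574526039966 dir 15.01520142968645
lip (array([ 0.4895, -0.2522,  0.0155]), [np.float64(0.0006939814129221661), np.float64(0.0006939814129221486)]) [ 0.4912 -0.2538  0.006 ] heelL [ 0.5608 -0.2224  0.03  ] heelR [ 0.5713 -0.271   0.03  ]
tray corners z.05 [ 0.5987 -0.186   0.05  ] [ 0.6149 -0.2825  0.05  ] [ 0.5958 -0.1862  0.05  ] [ 0.6068 -0.276   0.05  ]
mouth (array([ 0.5665, -0.0301,  0.1073]), [np.float64(0.0008581165134328856), np.float64(0.0008581165134330658)])
[0.5634 0.0167 0.116 ]
[ 0.5689 -0.0752  0.116 ]
[ 0.613  -0.0284  0.116 ]
[ 0.5185 -0.0301  0.116 ]
stand front edge [0.4809 0.0296 0.    ] [ 0.5063 -0.1139  0.    ] back [0.6527 0.0758 0.    ] [ 0.6815 -0.0967  0.    ]
stand scene [0.4808 0.0293 0.    ] [0.6493 0.0802 0.    ]
ears [0.5575 0.0624 0.07  ] [ 0.5836 -0.1206  0.07  ]
ball [ 0.5337 -0.0341  0.045 ]
```

View pics/box.png

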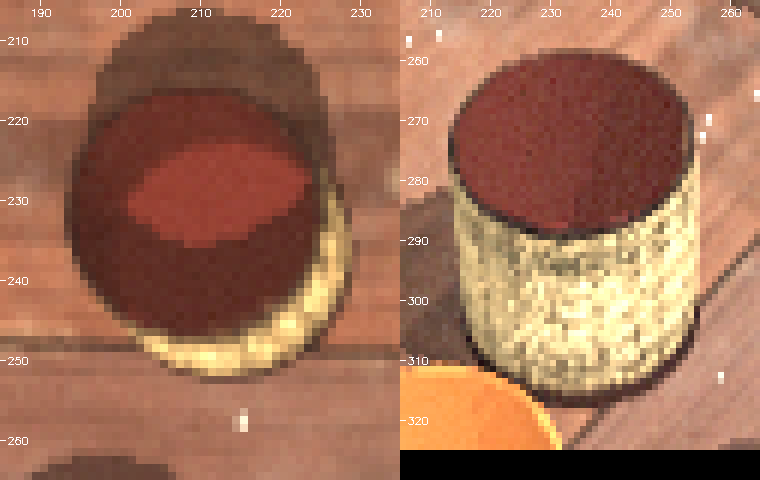

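```bash
python3 - <<'E'
from h import *
np.set_printoptions(precision=4,suppress=True)
T=load("top0.npz");S=load("scene0.npz")
for z in(0,.01):
  p,q=S.onz(307,258.5,z),S.onz(326,226,z);print("front edge scene",p,q,np.degrees(np.arctan2((q-p)[0],-(q-p)[1])))
  p,q=T.onz(326.5,198,z),T.onz(333,240,z);print("right edge top",p,q,np.degrees(np.arctan2((p-q)[1],(p-q)[0])))
print("box",tri(T,(209.4,231.3),S,(233.4,274)),T.onz(209.4,231.3,.111),S.onz(233.4,274,.111))
a,b=T.onz(193,231,.111),T.onz(226,231,.111);print(a-b)
p,q=T.onz(357.5,222,.05),T.onz(362.7,247.5,.05);print("tray left",p,q,np.degrees(np.arctan2((p-q)[1],(p-q)[0])))
p,q=T.onz(389,217.5,.05),T.onz(393,238,.05);print("tray right",p,q,np.degrees(np.arctan2((p-q)[1],(p-q)[0])))
g=cv2.convertScaleAbs(cv2.resize(T.im[190:270,255:345,::-1],None,fx=7,fy=7,interpolation=cv2.INTER_CUBIC),alpha=2.2)
cv2.imwrite("pics/jar_t2.png",g)
E
```

```text
front edge scene [0.4805 0.0247 0.    ] [ 0.5029 -0.1151  0.    ] 9.121585492110905
right edge top [ 0.6799 -0.0983  0.    ] [ 0.5482 -0.1197  0.    ] 9.226211673206711
front edge scene [0.4764 0.0327 0.01  ] [ 0.4986 -0.1056  0.01  ] 9.12158549211095
right edge top [ 0.6777 -0.0974  0.01  ] [ 0.5468 -0.1186  0.01  ] 9.226211673206691
box (array([0.5497, 0.249 , 0.1031]), [np.float64(0.00039956811995862733), np.float64(0.0003995681199586784)]) [0.5482 0.2479 0.111 ] [0.5458 0.2541 0.111 ]
[-0.0026  0.0947  0.    ]
tray left [ 0.5979 -0.1875  0.05  ] [ 0.5212 -0.203   0.05  ] 11.43627660309205
tray right [ 0.6143 -0.2824  0.05  ] [ 0.5523 -0.2938  0.05  ] 10.352511425717092
```

View pics/jar_t2.png

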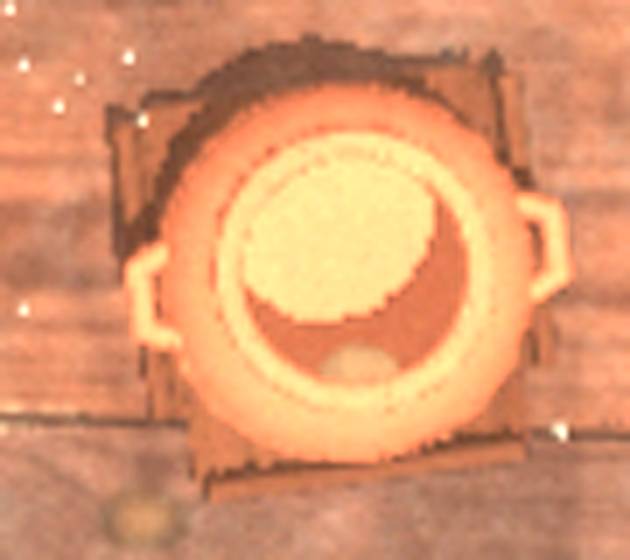

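```bash
cat >> h.py <<'E'
def rows(to,yaw=None):
    """print shift in tool axes (mm) and turn (deg) from measured pose to world TCP target, jaw yaw (deg)"""
    from workcell import ctrl
    from scipy.spatial.transform import Rotation as Ro
    s=ctrl.read_state();R=Ro.from_quat(s["eef_rot"]).as_matrix();z=R[:,2]
    a=np.degrees(np.arctan2(z[0],-z[1]))
    d=R.T@(np.array(to)-s["ee_pos"])*1000
    print("t %.2f pos"%s["time_s"],s["ee_pos"].round(4),"yaw %.2f"%a,"shift",d.round(1),"turn",None if yaw is None else round(a-yaw,2),"F",s["ft_force"].round(2),"M",s["moment"].round(3),"w",round(s["gripper_width"],3))
E
python3 - <<'E'
from h import *
S=load("scene0.npz");T=load("top0.npz")
for z in(0,-.4,-.75):
    X=S.onz(403,188,z);print(X,T.proj(X))
rows((0.479,-0.263,0.158),12)
E
```

```text
[ 0.39261033 -0.41336528  0.        ] [429.43761072 293.60348447]
[ 0.52004237 -0.92039064 -0.4       ] [531.60603172 267.26625931]
[ 0.63154541 -1.36403783 -0.75      ] [591.96690302 251.70628645]
t 0.10 pos [ 0.2551 -0.6782  0.2178] yaw 20.62 shift [-355.7   60.2 -309.6] turn 8.62 F [0.55 0.51 0.42] M [ 0.003 -0.032  0.011] w 0.999
```

Emit:
{"api": "play_rows", "payload": {"commands": [[[-28, -3, -24], 1.44, -1], [[-28, -3, -24], 1.44, -1], [[-28, -3, -24], 1.44, -1], [[-28, -3, -24], 1.44, -1], [[-28, -3, -24], 1.44, -1], [[-28, -3, -24], 1.44, -1], [[-28, -3, -24], 0, -1], [[-28, -3, -24], 0, -1], [[-28, -3, -24], 0, -1], [[-28, -3, -24], 0, -1], [[-28, -3, -24], 0, -1], [[-28, -3, -24], 0, -1]]}}

```text
time_s: 1.1
ee_pos: [0.5088, -0.3145, 0.2546]
eef_rot: [-0.074, 0.703, -0.703, 0.074]
ft_force: [0.5, -0.1, 0.4]
gripper_width: 1.001
```

```bash
python3 - <<'E'
from h import *
rows((0.479,-0.263,0.158),12)
c=snap("scene","s1");d=snap("top","t1")
o=np.hstack([cv2.resize(c.im[90:240,250:410,::-1],(480,450)),cv2.resize(d.im[150:300,330:436,::-1],(318,450))])
cv2.imwrite("pics/a1.png",o)
E
```

```text
t 1.10 pos [ 0.5088 -0.3145  0.2546] yaw 11.97 shift [ 18.4  96.6 -56.5] turn -0.03 F [ 0.46 -0.09  0.44] M [-0.035 -0.026 -0.029] w 1.001
```

View pics/a1.png

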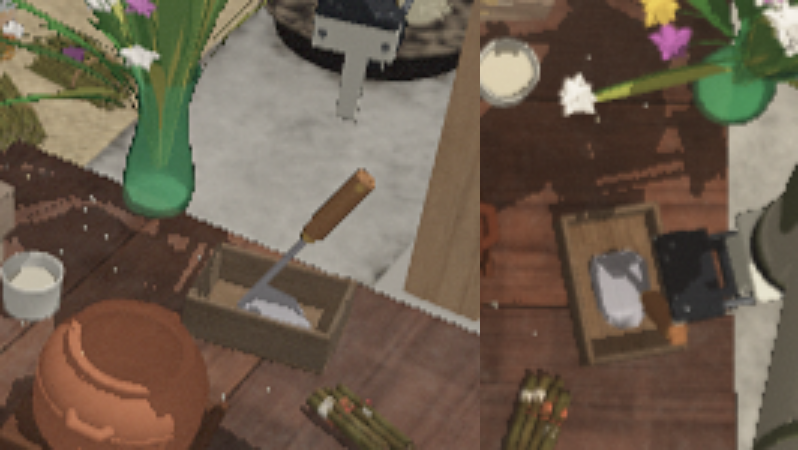

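The arm's shadow has left the tray, so I'll take sharper crops for the grip and pan.

```bash
cat >> h.py <<'E'
def crop(c,u0,v0,u1,v1,k,f=None,al=1.0):
    im=cv2.convertScaleAbs(cv2.resize(c.im[v0:v1,u0:u1,::-1],None,fx=k,fy=k,interpolation=cv2.INTER_NEAREST),alpha=al)
    for u in range(u0-u0%10+10,u1,10):
        cv2.line(im,((u-u0)*k,0),((u-u0)*k,5),(255,255,255),1);cv2.putText(im,str(u),((u-u0)*k-10,16),0,.35,(0,0,255))
    for v in range(v0-v0%10+10,v1,10):
        cv2.line(im,(0,(v-v0)*k),(5,(v-v0)*k),(255,255,255),1);cv2.putText(im,str(v),(7,(v-v0)*k+4),0,.35,(0,0,255))
    if f: cv2.imwrite(f,im)
    return im
def pair(a,b,f):
    h=max(a.shape[0],b.shape[0]);o=np.zeros((h,a.shape[1]+b.shape[1],3),np.uint8);o[:a.shape[0],:a.shape[1]]=a;o[:b.shape[0],a.shape[1]:]=b
    cv2.imwrite(f,o)
E
python3 - <<'E'
from h import *
S=load("s1.npz");T=load("t1.npz")
pair(crop(T,352,212,402,276,8),crop(S,305,140,380,215,5),"pics/b1.png")
E
```

```text
(no output)
```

View pics/b1.png

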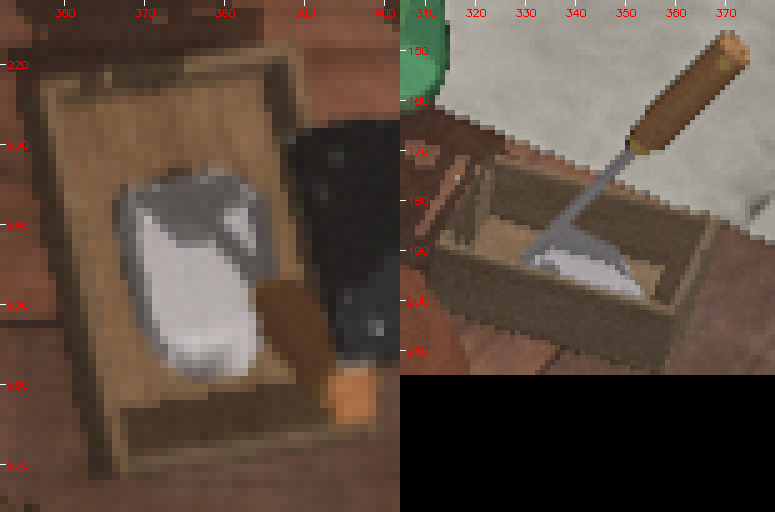

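Emit:
{"api": "play_rows", "payload": {"commands": [[[6, 0, -19], 0, -1], [[6, 0, -19], 0, -1], [[6, 0, -18], 0, -1], [[0, 12, 0], 0, -1], [[0, 24, 0], 0, -1], [[0, 24, 0], 0, -1], [[0, 24, 0], 0, -1], [[0, 12, 0], 0, -1], [[0, 0, 0], 0, -1]]}}

```text
time_s: 1.95
ee_pos: [0.4771, -0.2647, 0.1559]
eef_rot: [-0.075, 0.704, -0.702, 0.072]
ft_force: [-0.0, 0.6, 0.6]
gripper_width: 1.001
```

```bash
python3 - <<'E'
from h import *
rows((0.479,-0.262,0.158),12)
S=snap("scene","s2");T=snap("top","t2")
pair(crop(T,342,200,412,276,5),crop(S,305,110,390,215,5),"pics/b2.png")
E
```

```text
t 1.95 pos [ 0.4771 -0.2647  0.1559] yaw 11.97 shift [-2.4 -2.1 -2.2] turn -0.03 F [-0.02  0.59  0.6 ] M [0.004 0.037 0.012] w 1.001
```

View pics/b2.png

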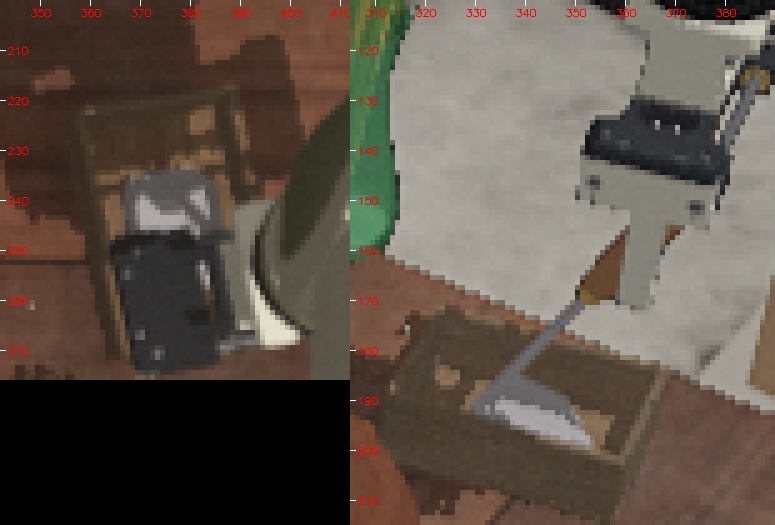

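Emit:
{"api": "play_rows", "payload": {"commands": [[[0, 0, 0], 0, 1], [[0, 0, 0], 0, 1], [[0, 0, 0], 0, 1], [[0, 0, 0], 0, 1], [[0, 0, 0], 0, 1], [[0, 0, 0], 0, 1], [[0, 0, 0], 0, 1], [[0, 0, 0], 0, 1]], "grip_force": 50}}

```text
time_s: 2.72
ee_pos: [0.4789, -0.2651, 0.1586]
eef_rot: [0.074, -0.703, 0.703, -0.074]
ft_force: [-0.1, 0.2, -0.5]
gripper_width: 0.474
```

```bash
python3 - <<'E'
from h import *
rows((0.479,-0.262,0.158),12)
S=snap("scene","s3");T=snap("top","t3")
pair(crop(T,342,200,412,276,5),crop(S,305,110,390,215,5),"pics/b3.png")
E
```

```text
t 2.72 pos [ 0.4789 -0.2651  0.1586] yaw 11.98 shift [-0.7  0.6 -3. ] turn -0.02 F [-0.12  0.18 -0.49] M [ 0.01  -0.008  0.045] w 0.474
```

View pics/b3.png

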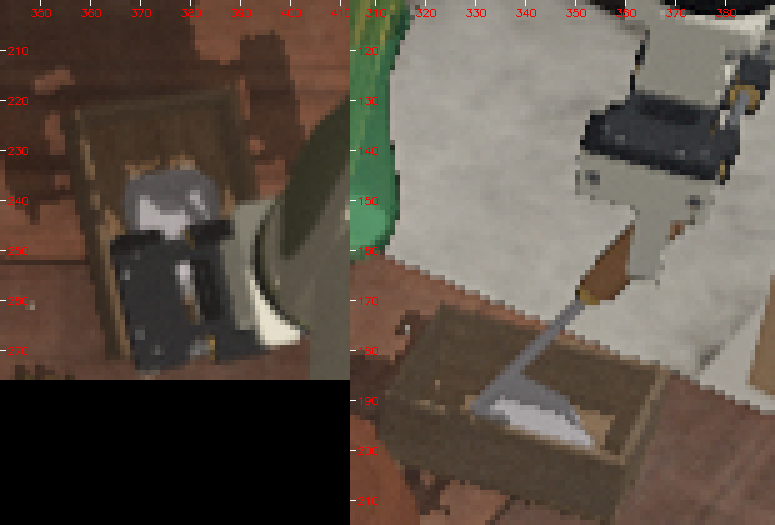

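Emit:
{"api": "play_rows", "payload": {"commands": [[[0, 0, 0], 0, 1], [[0, 0, 0], 0, 1], [[0, 0, 0], 0, 1], [[0, 0, 0], 0, 1], [[0, 0, 0], 0, 1], [[0, 0, 0], 0, 1]]}}

```text
time_s: 3.32
ee_pos: [0.4787, -0.2651, 0.1585]
eef_rot: [-0.074, 0.703, -0.703, 0.074]
ft_force: [0.0, 0.1, -1.0]
gripper_width: 0.191
```

```bash
python3 - <<'E'
from h import *
rows((0.479,-0.262,0.158),12)
E
```

```text
t 3.32 pos [ 0.4787 -0.2651  0.1585] yaw 11.98 shift [-0.9  0.5 -2.9] turn -0.02 F [ 0.03  0.09 -0.97] M [-0.022  0.046  0.068] w 0.191
```

Emit:
{"api": "play_rows", "payload": {"commands": [[[0, -4, 0], 0, 1], [[0, -12, 0], 0, 1], [[0, -20, 0], 0, 1], [[0, -20, 0], 0, 1], [[0, -20, 0], 0, 1], [[0, -20, 0], 0, 1], [[0, -18, 0], 0, 1], [[0, -6, 0], 0, 1], [[0, 0, 0], 0, 1]]}}

```text
time_s: 4.07
ee_pos: [0.4795, -0.2654, 0.2801]
eef_rot: [0.073, -0.703, 0.704, -0.075]
ft_force: [-0.5, -0.6, -2.0]
gripper_width: 0.19
```

```bash
python3 - <<'E'
from h import *
rows((0.479,-0.262,0.158),12)
S=snap("scene","s4");T=snap("top","t4")
pair(crop(T,342,200,412,290,5),crop(S,305,80,390,215,5),"pics/b4.png")
E
```

```text
t 4.07 pos [ 0.4795 -0.2654  0.2801] yaw 11.97 shift [ 1.000e-01  1.221e+02 -3.700e+00] turn -0.03 F [-0.51 -0.55 -2.  ] M [-0.063  0.059 -0.014] w 0.19
```

View pics/b4.png

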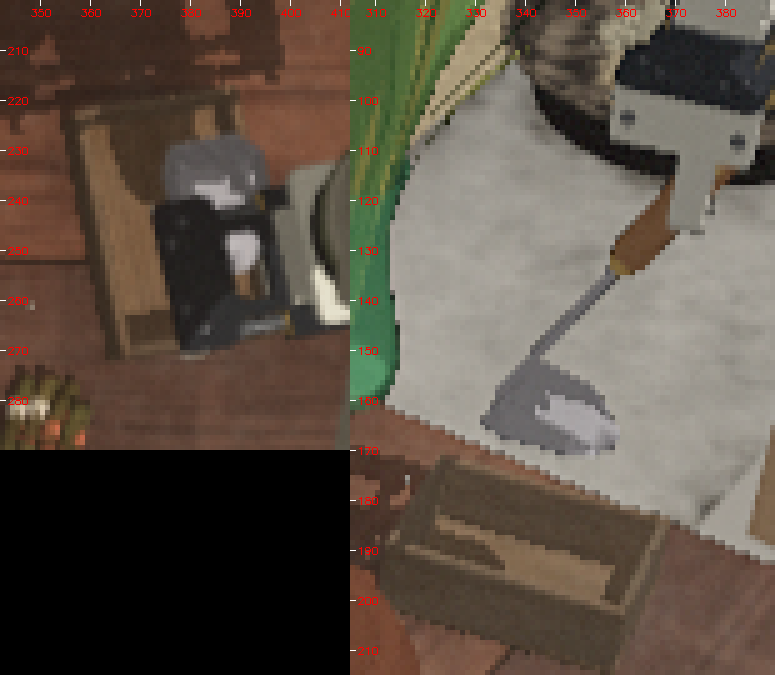

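```bash
cat >> h.py <<'E'
def tool():
    from workcell import ctrl
    from scipy.spatial.transform import Rotation as Ro
    s=ctrl.read_state();R=Ro.from_quat(s["eef_rot"]).as_matrix();return s["ee_pos"],R
def onplane(c,u,v,P,n):
    d=c.ray(u,v);return c.C+d*((P-c.C)@n)/(d@n)
def inplane(c,u,v,p,R,off=0):
    """pixel -> (forward = -tool x, up = -tool y) mm relative to grasp point, in scoop's mid plane (+off mm along scoop y)"""
    n=R[:,2];X=onplane(c,u,v,p-n*off/1000,n);d=X-(p-0.019*R[:,1])
    return np.array([-d@R[:,0],-d@R[:,1]])*1000
def scoop(p,R,th,s=195.):
    """world scoop points; th lean deg, s grasp dist from heel along handle"""
    a=np.radians(th-28.);f=-R[:,0];up=-R[:,1];g=p-0.019*R[:,1]
    def w(x,z):
        x0,z0=39-s*np.sin(.489),s*np.cos(.489);dx,dz=x-x0,z-z0
        # lean more => rotate towards -x (heel up)
        fx=dx*np.cos(a)-dz*np.sin(a);fz=dx*np.sin(a)+dz*np.cos(a)
        return g+(f*fx+up*fz)/1000
    return dict(lip=w(-39,0),heel=w(39,0),org=w(0,0),end=w(39-225*np.sin(.489),225*np.cos(.489)),col=w(39-135*np.sin(.489),135*np.cos(.489)))
E
python3 - <<'E'
from h import *
np.set_printoptions(precision=4,suppress=True)
S=load("s4.npz");T=load("t4.npz");p,R=tool()
a=inplane(S,359,133.5,p,R);b=inplane(S,342.5,151,p,R);e=inplane(S,374.5,115,p,R)
print(a,b,e,"lean",np.degrees(np.arctan2(*(-(a-b)*[1,-1]))))
print("lip",inplane(S,356.5,168.5,p,R))
k=scoop(p,R,28)
for n,X in k.items():print(n,X,S.proj(X),T.proj(X))
print("tcp px",S.proj(p),T.proj(p))
E
```

```text
[ 32.3122 -58.0064] [  70.373  -127.5153] [0.5285 7.8688] lean 28.703687995002596
lip [  21.7008 -174.7984]
lip [ 0.4917 -0.262   0.1248] [359.3366 168.4833] [387.8556 255.2274]
heel [ 0.568  -0.2459  0.1248] [333.6866 161.7228] [381.9243 228.4719]
org [ 0.5299 -0.254   0.1248] [346.408  165.0757] [384.8767 241.7899]
end [ 0.4648 -0.2678  0.3235] [381.2698 109.9489] [407.228  257.5947]
col [ 0.5061 -0.259   0.244 ] [360.7408 132.2858] [396.1864 244.8866]
tcp px [372.9476 123.8936] [401.6176 254.0084]
```

Emit:
{"api": "play_rows", "payload": {"commands": [[[0, 0, 0], 0, 1], [[0, 0, 0], 0, 1], [[0, 0, 0], 0, 1]], "grip_force": 12}}

```text
time_s: 4.42
ee_pos: [0.4785, -0.2649, 0.2776]
eef_rot: [-0.074, 0.704, -0.703, 0.073]
ft_force: [-0.2, -0.1, -1.9]
gripper_width: 0.191
```

```bash
python3 - <<'E'
from h import *
rows((0.479,-0.262,0.158),12)
S=snap("scene","s5")
crop(S,305,80,390,215,5,"pics/b5.png")
E
```

```text
t 4.42 pos [ 0.4785 -0.2649  0.2776] yaw 11.98 shift [ -1.2 119.6  -2.7] turn -0.02 F [-0.17 -0.12 -1.92] M [-0.052  0.064  0.022] w 0.191
```

View pics/b5.png

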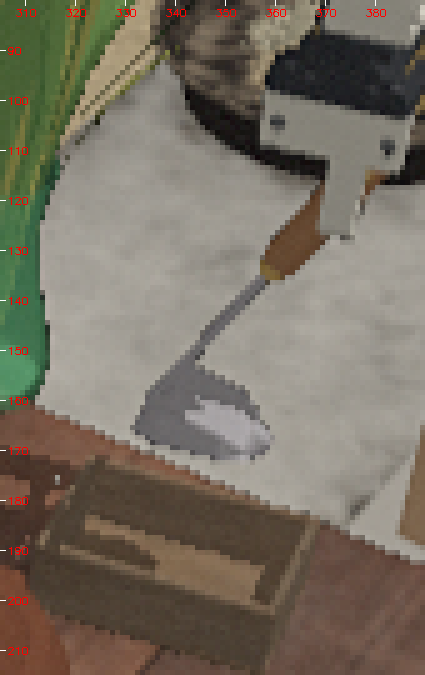

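Emit:
{"api": "play_rows", "payload": {"commands": [[[0, 0, 0], 0, 1], [[0, 0, 0], 0, 1], [[0, 0, 0], 0, 1]], "grip_force": 6}}

```text
time_s: 4.72
ee_pos: [0.4789, -0.2651, 0.2785]
eef_rot: [-0.074, 0.703, -0.703, 0.074]
ft_force: [0.4, -0.3, -2.1]
gripper_width: 0.193
```

```bash
python3 - <<'E'
from h import *
rows((0.479,-0.262,0.158),12)
S=snap("scene","s6")
crop(S,305,80,390,215,5,"pics/b6.png")
E
```

```text
t 4.72 pos [ 0.4789 -0.2651  0.2785] yaw 11.97 shift [ -0.8 120.5  -3. ] turn -0.03 F [ 0.37 -0.29 -2.05] M [0.014 0.098 0.014] w 0.193
```

View pics/b6.png

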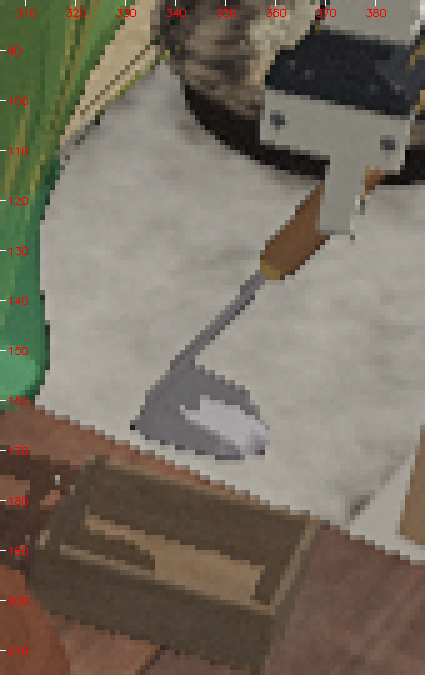

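Holding at 6 N. Try the minimum.

Emit:
{"api": "play_rows", "payload": {"commands": [[[0, 0, 0], 0, 1], [[0, 0, 0], 0, 1], [[0, 0, 0], 0, 1], [[0, 0, 0], 0, 1]], "grip_force": 3}}

```text
time_s: 5.1
ee_pos: [0.4789, -0.2651, 0.2786]
eef_rot: [0.074, -0.703, 0.703, -0.074]
ft_force: [-0.0, -0.6, -0.8]
gripper_width: 0.19
```

```bash
python3 - <<'E'
from h import *
rows((0.479,-0.262,0.158),12)
S=snap("scene","s7")
crop(S,305,80,390,215,5,"pics/b7.png")
E
```

```text
t 5.10 pos [ 0.4789 -0.2651  0.2786] yaw 11.97 shift [ -0.8 120.6  -3. ] turn -0.03 F [-0.02 -0.58 -0.85] M [-0.029  0.094  0.01 ] w 0.19
```

View pics/b7.png

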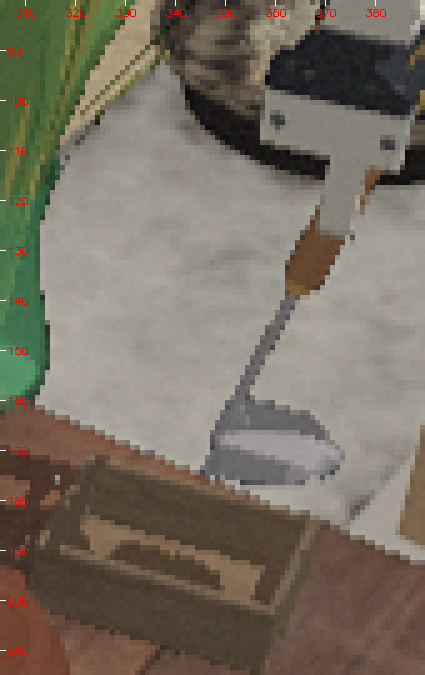

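Emit:
{"api": "play_rows", "payload": {"commands": [[[0, 0, 0], 0, 1], [[0, 0, 0], 0, 1], [[0, 0, 0], 0, 1], [[0, 0, 0], 0, 1]]}}

```text
time_s: 5.48
ee_pos: [0.4789, -0.2651, 0.2786]
eef_rot: [0.074, -0.703, 0.703, -0.074]
ft_force: [-0.2, -0.3, -1.6]
gripper_width: 0.193
```

```bash
python3 - <<'E'
from h import *
rows((0.479,-0.262,0.158),12)
p,R=tool()
a=inplane(load("s7.npz"),364,138,p,R);b=inplane(load("s7.npz"),352,160,p,R);d=a-b;print(a,b,np.degrees(np.arctan2(-d[0],d[1])))
S=snap("scene","s8")
crop(S,305,80,390,215,5,"pics/b8.png")
E
```

```text
t 5.48 pos [ 0.4789 -0.2651  0.2786] yaw 11.98 shift [ -0.7 120.6  -3. ] turn -0.02 F [-0.16 -0.34 -1.57] M [-0.023  0.026 -0.02 ] w 0.193
[ 16.21172348 -69.03606805] [  38.5463532  -150.51933885] 15.328342178609004
```

View pics/b8.png

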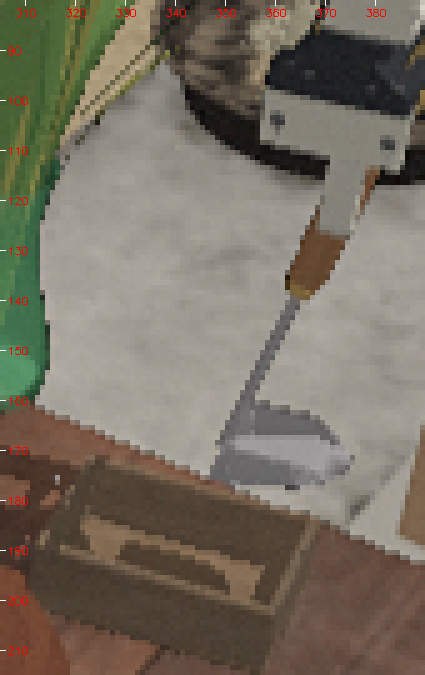

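At 3 N the scoop pivots in the grip (lean 28° down to about 14°), while at 6 N or more it holds. That lets me control its tilt even though the tool can only turn about the vertical. I'll lock the grip firmly and hover over the jar.

```bash
cat >> h.py <<'E'
JY=np.radians(9.2);XH=np.array([np.cos(JY),np.sin(JY),0]);YH=np.array([-np.sin(JY),np.cos(JY),0])
MOUTH=np.array([0.566,-0.0293,0.116])
def jw(X,Z,Y=0):
    a=np.radians(8);F=MOUTH+XH*.092*np.sin(a)-np.array([0,0,.092*np.cos(a)])
    return F+(XH*(X*np.cos(a)-Z*np.sin(a))+YH*Y+np.array([0,0,X*np.sin(a)+Z*np.cos(a)]))/1000
def hand(heel,th,s=195.,xh=None):
    xh=XH if xh is None else xh
    t=np.radians(th);return heel+(-xh*np.sin(t)*s+np.array([0,0,np.cos(t)*s-19]))/1000
E
python3 - <<'E'
from h import *
np.set_printoptions(precision=4,suppress=True)
p,R=tool();S=load("s8.npz")
a=inplane(S,364.5,138.3,p,R);b=inplane(S,353,162,p,R);d=a-b;print(np.degrees(np.arctan2(-d[0],d[1])))
t=hand(jw(35,135),14);print(jw(35,135),t);rows(t,9.2)
E
```

```text
12.955948640894569
[ 0.5943 -0.0247  0.1635] [ 0.5477 -0.0323  0.3337]
t 5.53 pos [ 0.4789 -0.2651  0.2786] yaw 11.97 shift [-115.7  -55.  -213.5] turn 2.77 F [-0.41  0.68 -2.02] M [-0.017  0.098  0.017] w 0.193
```

Emit:
{"api": "play_rows", "payload": {"commands": [[[0, 0, 0], 0, 1], [[0, 0, 0], 0, 1], [[0, -15, 0], 0.7, 1], [[0, -20, -10], 0.7, 1], [[-14, -20, -22], 0.7, 1], [[-20, 0, -30], 0.67, 1], [[-22, 0, -38], 0, 1], [[-20, 0, -36], 0, 1], [[-18, 0, -32], 0, 1], [[-12, 0, -22], 0, 1], [[-6, 0, -14], 0, 1], [[-3, 0, -8], 0, 1]], "grip_force": 50}}

```text
time_s: 6.53
ee_pos: [0.5569, -0.0363, 0.3335]
eef_rot: [-0.058, 0.705, -0.704, 0.058]
ft_force: [-0.5, -0.1, -0.4]
gripper_width: 0.187
```

```bash
python3 - <<'E'
from h import *
rows(hand(jw(35,135),13),9.2)
S=snap("scene","s9");T=snap("top","t9")
pair(crop(T,262,185,342,265,5),crop(S,240,90,320,215,4),"pics/b9.png")
E
```

```text
t 6.53 pos [ 0.5569 -0.0363  0.3335] yaw 9.40 shift [ 5.1 -1.  -5.5] turn 0.2 F [-0.47 -0.14 -0.44] M [ 0.008  0.067 -0.025] w 0.187
```

View pics/b9.png

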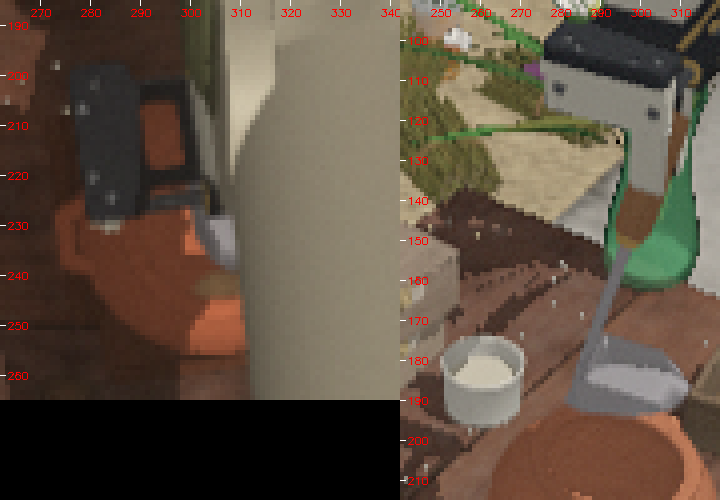

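```bash
python3 - <<'E'
from h import *
np.set_printoptions(precision=4,suppress=True)
S=load("s9.npz");p,R=tool()
for th in(13,):
    for n,X in scoop(p,R,th).items():print(th,n,X,S.proj(X))
# near-side and far-side heel corners (half width 20) and rod
n=-R[:,2]
k=scoop(p,R,13);print("heel corners",S.proj(k["heel"]+n*.02),S.proj(k["heel"]-n*.02))
print("tcp",S.proj(p))
crop(S,265,110,325,225,6,"pics/b9s.png")
# mouth
for du,dv in((0,0),(1.8,-1.0)):
    print(S.onz(294+du,205.5+dv,.116))
    for u,v in((277,205),(311,206)):print("  ",S.onz(u+du,v+dv,.116))
    for u,v in((291,193.5),(297,217.5)):print("  ",S.onz(u+du,v+dv,.116))
E
```

```text
13 lip [ 0.5254 -0.043   0.1827] [311.4375 187.1942]
13 heel [ 0.5998 -0.0308  0.1625] [284.4445 184.7112]
13 org [ 0.5626 -0.0369  0.1726] [297.7318 185.9334]
13 end [ 0.5498 -0.0391  0.3817] [308.4576 116.7114]
13 col [ 0.5698 -0.0357  0.294 ] [297.9998 146.3257]
heel corners [281.2355 189.013 ] [287.5843 180.5022]
tcp [304.2595 133.9252]
[ 0.5607 -0.0219  0.116 ]
   [0.5982 0.0035 0.116 ]
   [ 0.5232 -0.0474  0.116 ]
   [ 0.5944 -0.0583  0.116 ]
   [0.5288 0.0125 0.116 ]
[ 0.559  -0.0281  0.116 ]
   [ 0.5967 -0.0026  0.116 ]
   [ 0.5214 -0.0537  0.116 ]
   [ 0.5928 -0.0648  0.116 ]
   [0.5271 0.0065 0.116 ]
```

View pics/b9s.png

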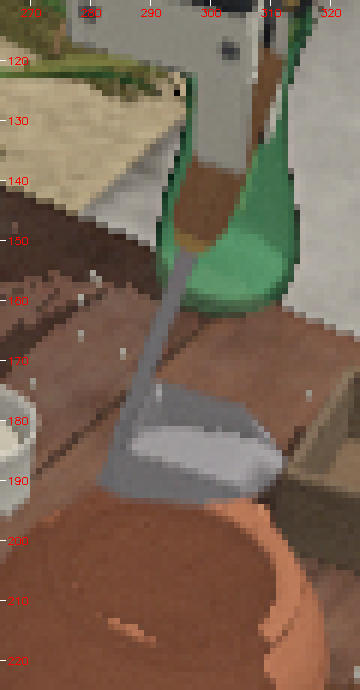

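```bash
python3 - <<'E'
from h import *
np.set_printoptions(precision=2,suppress=True)
p,R=tool()
def f(c,pts,off=0):
    return [inplane(c,*q,p,R,off) for q in pts]
c=load("s9.npz")
# collar bottom centre, rod low, heel near corner(off 20)
a,b=f(c,[(297,150.2),(286.5,180)]);print(a,b,np.linalg.norm(a),np.degrees(np.arctan2(-(a-b)[0],(a-b)[1])))
h=f(c,[(281.5,192)],20)[0];print("heel corner",h,"pred",[195*np.sin(np.radians(13)),-195*np.cos(np.radians(13))])
print("lip",f(c,[(312,186.5)])[0])
l=f(c,[(312,186.5)])[0];d=h-l;print(np.linalg.norm(d),np.degrees(np.arctan2(-d[1],d[0])))
print("finger tip",f(c,[(302.5,138.5)],18)[0])
E
```

```text
[ 15.39 -70.44] [  38.8  -172.19] 72.10085788870045 12.95280127716104
heel corner [  42.77 -199.74] pred [np.float64(43.865455597053675), np.float64(-190.00216263312086)]
lip [ -32.73 -167.  ]
82.29450562081286 23.444596340572815
finger tip [ -3.27 -20.21]
```

```bash
sed -i 's/^MOUTH=.*/MOUTH=np.array([0.562,-0.027,0.116])/; s/s=195\./s=200./g' h.py; cat >> h.py <<'E'
def path(pts,yaw):
    """list of world TCP targets -> cumulative shifts in tool axes at given yaw (mm), from measured pose"""
    p,R=tool();a=np.radians(yaw);tx=np.array([-np.cos(a),-np.sin(a),0]);tz=np.array([np.sin(a),-np.cos(a),0]);ty=np.array([0,0,-1.])
    q=p
    for t in pts:
        d=(np.array(t)-q)*1000;print("d",(d@np.array([tx,ty,tz]).T).round(1),"->",np.array(t).round(4));q=np.array(t)
E
python3 - <<'E'
from h import *
rows(hand(jw(33,115),13),9.2)
path([hand(jw(33,115),13),hand(jw(33,60),13),hand(jw(42,10),13)],9.2)
E
```

```text
t 6.63 pos [ 0.5565 -0.038   0.3335] yaw 9.33 shift [ 8.3 14.2 -9.9] turn 0.13 F [ 0.3  -0.55 -1.55] M [-0.049 -0.002 -0.001] w 0.191
d [ 8.3 14.2 -9.9] -> [ 0.5467 -0.0295  0.3192]
d [-7.7 54.5  0. ] -> [ 0.5542 -0.0283  0.2648]
d [-15.9  48.3  -0. ] -> [ 0.5699 -0.0257  0.2165]
```

Emit:
{"api": "play_rows", "payload": {"commands": [[[3, 0, -4], 0, 1], [[3, 4, -4], 0.13, 1], [[2, 10, -2], 0, 1], [[0, 0, 0], 0, 1], [[0, 0, 0], 0, 1]]}}

```text
time_s: 7.05
ee_pos: [0.5461, -0.0312, 0.3189]
eef_rot: [0.056, -0.705, 0.705, -0.055]
ft_force: [-0.2, -0.0, -0.4]
gripper_width: 0.188
```

```bash
python3 - <<'E'
from h import *
rows(hand(jw(33,115),13),9.2)
S=snap("scene","s10")
crop(S,245,110,325,225,5,"pics/b10.png")
E
```

```text
t 7.05 pos [ 0.5461 -0.0312  0.3189] yaw 9.03 shift [-0.9 -0.4 -1.6] turn -0.17 F [-0.24 -0.03 -0.4 ] M [ 0.006 -0.017 -0.025] w 0.188
```

View pics/b10.png

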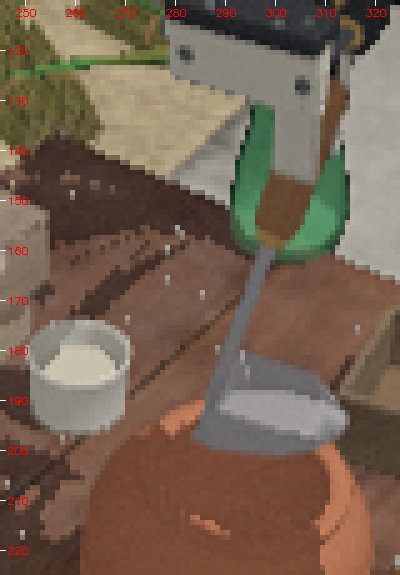

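```bash
python3 - <<'E'
from h import *
np.set_printoptions(precision=4,suppress=True)
S=load("s10.npz");p,R=tool()
k=scoop(p,R,13)
for n in("lip","heel"):print(n,k[n],S.proj(k[n]))
for n in("lip","heel"):
    d=k[n]-jw(0,0);print(n,"jar X",d@XH*1e3,"Y",d@YH*1e3,"z",k[n][2])
print("img lip z.164",[(lambda d:(d@XH*1e3,d@YH*1e3))(S.onz(u,v,.164)-jw(0,0)) for u,v in((314,193.5),(313,191))])
print("img heel nearcorner z.1435",[(lambda d:(d@XH*1e3,d@YH*1e3))(S.onz(284,199,.1435)-jw(0,0))])
for u,v in((277,205),(311,206),(291,193.5),(297,217.5)):
    d=S.onz(u,v,.116)-MOUTH;print("mouth",d@XH*1e3,d@YH*1e3)
E
```

```text
lip [ 0.5166 -0.036   0.1636] [312.3473 195.6181]
heel [ 0.591  -0.0241  0.1434] [285.5052 192.8153]
lip jar X -59.09545669705256 Y -1.5961279683890939 z 0.16364882452389531
heel jar X 16.23246775981424 Y -1.8156261489624321 z 0.14340887349704518
img lip z.164 [(np.float64(-59.81116532753026), np.float64(-10.990452914384091)), (np.float64(-53.6788529673896), np.float64(-19.11205565162581))]
img heel nearcorner z.1435 [(np.float64(9.169881970785095), np.float64(22.811108010220053))]
mouth 40.63797323918034 24.36522815795186
mouth -41.55605993632569 -13.892591286874376
mouth 27.020583186150798 -36.09320515439863
mouth -26.424722470226982 44.27321459903684
```

Emit:
{"api": "play_rows", "payload": {"commands": [[[-1, 5, -1], 0, 1], [[-1, 8, 0], 0, 1], [[-1, 8, 0], 0, 1], [[-1, 8, 0], 0, 1], [[-1, 8, 0], 0, 1], [[-1, 8, 0], 0, 1], [[-2, 6, 0], 0, 1], [[-1, 3, 0], 0, 1], [[0, 0, 0], 0, 1]]}}

```text
time_s: 7.85
ee_pos: [0.5556, -0.0281, 0.2647]
eef_rot: [-0.056, 0.705, -0.705, 0.056]
ft_force: [0.0, 0.5, -1.9]
gripper_width: 0.192
```

```bash
python3 - <<'E'
from h import *
rows(hand(jw(42,10),13),9.2)
S=snap("scene","s11")
crop(S,245,110,325,225,5,"pics/b11.png")
E
```

```text
t 7.85 pos [ 0.5556 -0.0281  0.2647] yaw 9.09 shift [-14.6  48.2  -0.1] turn -0.11 F [ 0.05  0.51 -1.92] M [-0.013  0.056  0.033] w 0.192
```

View pics/b11.png

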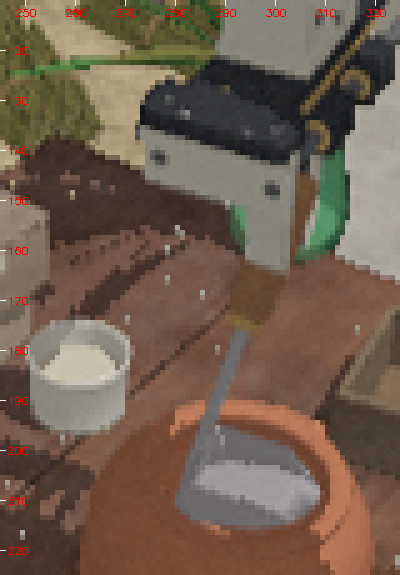

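Emit:
{"api": "play_rows", "payload": {"commands": [[[-2, 5, 0], 0, 1], [[-3, 8, 0], 0, 1], [[-3, 8, 0], 0, 1], [[-3, 8, 0], 0, 1], [[-3, 7, 0], 0, 1], [[-1, 4, 0], 0, 1], [[0, 2, 0], 0, 1], [[0, 0, 0], 0, 1]]}}

```text
time_s: 8.57
ee_pos: [0.5702, -0.0258, 0.2229]
eef_rot: [-0.056, 0.705, -0.705, 0.056]
ft_force: [-0.8, 0.1, -0.8]
gripper_width: 0.19
```

```bash
python3 - <<'E'
from h import *
rows(hand(jw(42,0),13),9.2)
S=snap("scene","s12")
crop(S,245,110,325,225,5,"pics/b12.png")
E
```

```text
t 8.57 pos [ 0.5702 -0.0258  0.2229] yaw 9.08 shift [-1.2 16.3 -0.2] turn -0.12 F [-0.79  0.13 -0.84] M [0.005 0.067 0.063] w 0.19
```

View pics/b12.png

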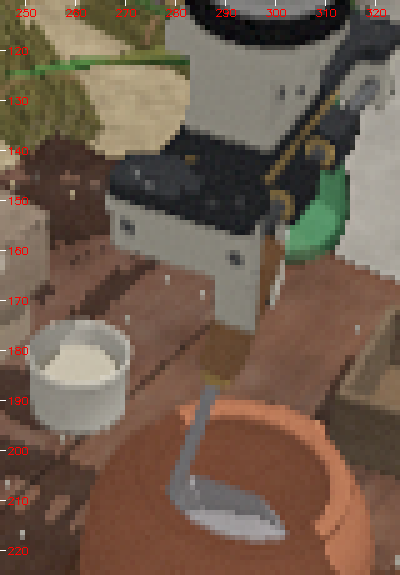

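Emit:
{"api": "play_rows", "payload": {"commands": [[[0, 5, 0], 0, 1], [[0, 4, 0], 0, 1], [[0, 2, 0], 0, 1], [[0, 0, 0], 0, 1], [[0, 0, 0], 0, 1]]}}

```text
time_s: 9.03
ee_pos: [0.5703, -0.0258, 0.2125]
eef_rot: [-0.056, 0.705, -0.705, 0.056]
ft_force: [-0.1, -0.7, -2.1]
gripper_width: 0.19
```

Emit:
{"api": "play_rows", "payload": {"commands": [[[0, 2, 0], 0, 1], [[0, 0, 0], 0, 1]]}}

```text
time_s: 9.2
ee_pos: [0.5704, -0.0258, 0.2104]
eef_rot: [-0.056, 0.705, -0.705, 0.056]
ft_force: [-1.2, -1.3, -0.8]
gripper_width: 0.189
```

Emit:
{"api": "play_rows", "payload": {"commands": [[[0, 2, 0], 0, 1], [[0, 0, 0], 0, 1]]}}

```text
time_s: 9.37
ee_pos: [0.5703, -0.0258, 0.2083]
eef_rot: [-0.056, 0.705, -0.705, 0.056]
ft_force: [0.2, 0.8, -2.1]
gripper_width: 0.191
```

Emit:
{"api": "play_rows", "payload": {"commands": [[[0, 2, 0], 0, 1], [[0, 0, 0], 0, 1]]}}

```text
time_s: 9.53
ee_pos: [0.5703, -0.0258, 0.2063]
eef_rot: [-0.056, 0.705, -0.705, 0.056]
ft_force: [0.3, 0.5, -1.9]
gripper_width: 0.191
```

Emit:
{"api": "play_rows", "payload": {"commands": [[[0, 2, 0], 0, 1], [[0, 0, 0], 0, 1]]}}

```text
time_s: 9.7
ee_pos: [0.5703, -0.0258, 0.2043]
eef_rot: [-0.056, 0.705, -0.705, 0.056]
ft_force: [0.3, -0.3, -1.8]
gripper_width: 0.191
```

Emit:
{"api": "play_rows", "payload": {"commands": [[[0, 2, 0], 0, 1], [[0, 0, 0], 0, 1]]}}

```text
time_s: 9.87
ee_pos: [0.5705, -0.0258, 0.2036]
eef_rot: [0.056, -0.705, 0.705, -0.056]
ft_force: [-3.4, -0.3, 10.3]
gripper_width: 0.189
```

```bash
sed -i 's/s=200\./s=197./g' h.py; python3 - <<'E'
from h import *
rows(hand(jw(42,0),13),9.2)
path([hand(jw(42,0),13),hand(jw(44,0),20),hand(jw(46,0),28),hand(jw(47,0),36),hand(jw(47,-2),36)],9.1)
E
```

```text
t 9.87 pos [ 0.5705 -0.0258  0.2036] yaw 9.07 shift [-1.5 -0.1 -0.2] turn -0.13 F [-3.42 -0.32 10.28] M [-0.002  0.892  0.097] w 0.189
d [-1.5 -0.1 -0.2] -> [ 0.572  -0.0254  0.2037]
d [21.1  6.6  0. ] -> [ 0.5511 -0.0288  0.1971]
d [23.1 10.9  0. ] -> [ 0.5283 -0.0325  0.1862]
d [22.3 14.4  0. ] -> [ 0.5063 -0.036   0.1718]
d [-0.3  2.  -0. ] -> [ 0.5066 -0.036   0.1698]
```

Emit:
{"api": "play_rows", "payload": {"commands": [[[0, 0, 0], 0, 1], [[0, 0, 0], 0, 1], [[3, 2, 0], 0, 1], [[5, 2, 0], 0, 1], [[5, 2, 0], 0, 1], [[6, 2, 0], 0, 1]], "grip_force": 3}}

```text
time_s: 10.37
ee_pos: [0.5511, -0.0289, 0.1942]
eef_rot: [0.056, -0.705, 0.705, -0.056]
ft_force: [0.4, -1.0, -1.4]
gripper_width: 0.195
```

```bash
python3 - <<'E'
from h import *
rows(hand(jw(44,0),20),9.2)
S=snap("scene","s13")
crop(S,245,110,325,225,5,"pics/b13.png")
E
```

```text
t 10.37 pos [ 0.5511 -0.0289  0.1942] yaw 9.08 shift [-0.  -2.9 -0.1] turn -0.12 F [ 0.39 -1.   -1.41] M [ 0.078 -0.214 -0.032] w 0.195
```

View pics/b13.png

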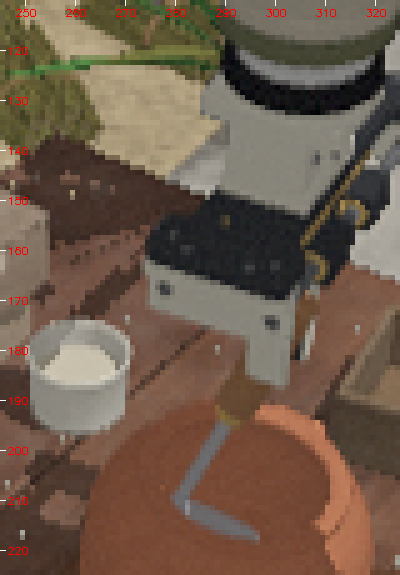

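```bash
cat >> h.py <<'E'
def lean(c,u1,v1,u2,v2):
    p,R=tool();a=inplane(c,u1,v1,p,R);b=inplane(c,u2,v2,p,R);d=a-b
    print("lean %.1f"%np.degrees(np.arctan2(-d[0],d[1])),"collar dist %.1f"%np.linalg.norm(a),a,b)
E
python3 - <<'E'
from h import *
S=load("s13.npz");lean(S,290.5,194,281.5,209)
path([hand(jw(45,0),26),hand(jw(46,0),31),hand(jw(47,0),36),hand(jw(47,-2),36)],9.1)
E
```

```text
lean 20.6 collar dist 71.4 [ 26.88209972 -66.19162427] [  50.77632234 -129.61920405]
d [16.1  4.4 -0.2] -> [ 0.5334 -0.0316  0.1892]
d [14.1  8.1  0. ] -> [ 0.5194 -0.0339  0.1812]
d [13.3  9.3  0. ] -> [ 0.5063 -0.036   0.1718]
d [-0.3  2.  -0. ] -> [ 0.5066 -0.036   0.1698]
```

Emit:
{"api": "play_rows", "payload": {"commands": [[[5, 1, 0], 0, 1], [[6, 2, 0], 0, 1], [[6, 3, 0], 0, 1], [[6, 4, 0], 0, 1], [[6, 4, 0], 0, 1], [[6, 4, 0], 0, 1], [[5, 4, 0], 0, 1], [[3, 2, 0], 0, 1], [[0, 0, 0], 0, 1]]}}

```text
time_s: 11.17
ee_pos: [0.5081, -0.0358, 0.17]
eef_rot: [0.056, -0.705, 0.705, -0.055]
ft_force: [-1.6, -0.3, 0.9]
gripper_width: 0.195
```

```bash
python3 - <<'E'
from h import *
rows(hand(jw(47,-2),36),9.2)
S=snap("scene","s14");T=snap("top","t14")
pair(crop(S,245,130,325,225,5),crop(T,262,185,342,265,5),"pics/b14.png")
E
```

```text
t 11.17 pos [ 0.5081 -0.0358  0.17  ] yaw 9.06 shift [ 1.6  0.2 -0.1] turn -0.14 F [-1.61 -0.33  0.94] M [-0.071  0.446  0.044] w 0.195
```

View pics/b14.png

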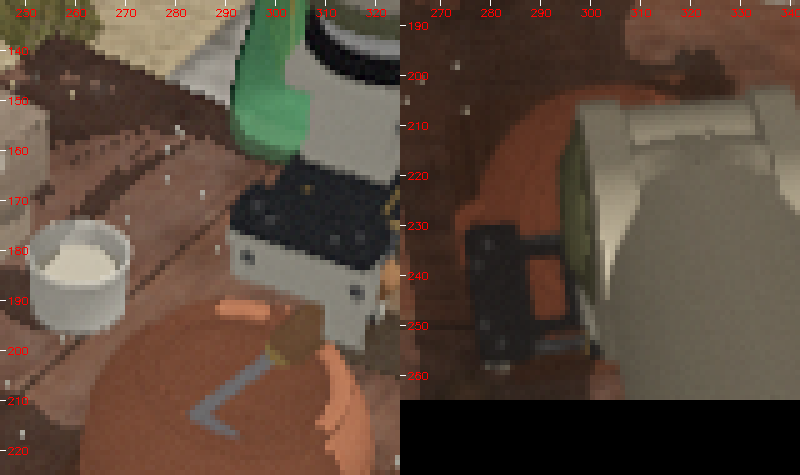

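Emit:
{"api": "play_rows", "payload": {"commands": [[[3, 0.4, 0], 0, 1], [[3, 0.4, 0], 0, 1], [[3, 0.4, 0], 0, 1], [[3, 0.4, 0], 0, 1], [[3, 0.4, 0], 0, 1], [[3, 0.4, 0], 0, 1], [[3, 0.4, 0], 0, 1], [[3, 0.4, 0], 0, 1], [[2, 0.3, 0], 0, 1], [[0, 0, 0], 0, 1]]}}

```text
time_s: 12.1
ee_pos: [0.483, -0.0398, 0.1671]
eef_rot: [0.056, -0.705, 0.705, -0.056]
ft_force: [0.4, -0.1, -2.4]
gripper_width: 0.194
```

```bash
python3 - <<'E'
from h import *
rows(hand(jw(8,0),36),9.2)
S=snap("scene","s15")
crop(S,245,130,325,225,6,"pics/b15.png")
E
```

```text
t 12.10 pos [ 0.483  -0.0398  0.1671] yaw 9.07 shift [15.   0.7  0. ] turn -0.13 F [ 0.39 -0.12 -2.35] M [ 0.05  -0.061 -0.015] w 0.194
```

View pics/b15.png

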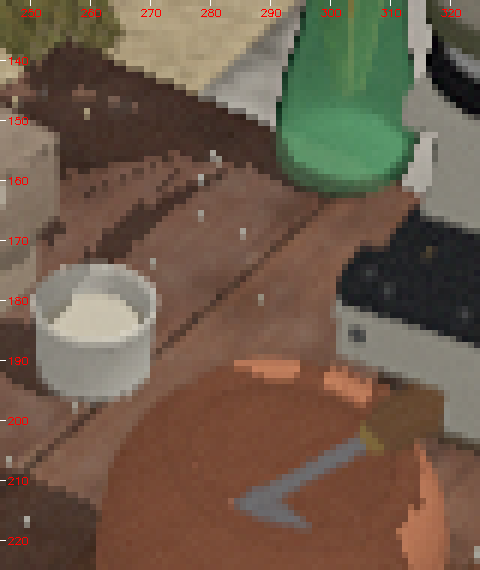

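```bash
python3 - <<'E'
from h import *
np.set_printoptions(precision=4,suppress=True)
S=load("s15.npz");lean(S,307,203,289,211.8)
p,R=tool()
for th in(36,42,45,48):
    k=scoop(p,R,th)
    for n in("lip","heel","col"):
        d=k[n]-jw(0,0);a=np.radians(8);h,z=d@XH*1e3,d[2]*1e3
        print(th,n,"X %.1f Z %.1f"%(h*np.cos(a)+z*np.sin(a),-h*-np.sin(a)*-1+z*np.cos(a)),S.proj(k[n]).round(1))
E
```

```text
lean 43.3 collar dist 68.8 [ 45.5244 -51.5805] [  94.7911 -103.927 ]
36 lip X -54.8 Z -1.4 [306.2 235.6]
36 heel X 23.2 Z -1.4 [281.3 223.9]
36 col X -40.2 Z 117.8 [310.2 203.7]
42 lip X -36.7 Z 1.1 [300.5 232.2]
42 heel X 40.9 Z 9.2 [276.4 218.7]
42 col X -34.6 Z 121.1 [308.6 201.9]
45 lip X -27.8 Z 3.0 [297.8 230.4]
45 heel X 49.3 Z 15.2 [274.  216.1]
45 col X -32.0 Z 123.0 [307.8 201. ]
48 lip X -19.0 Z 5.4 [295.1 228.5]
48 heel X 57.3 Z 21.6 [271.8 213.3]
48 col X -29.4 Z 125.0 [307.1 200. ]
```

```bash
python3 - <<'E'
from h import *
path([hand(jw(44,1),35.5),hand(jw(44,0),36),hand(jw(8,0),36)],9.1)
E
```

```text
d [-21.7  -6.3  -0.1] -> [ 0.5046 -0.0363  0.1734]
d [1.3 2.  0. ] -> [ 0.5033 -0.0365  0.1714]
d [35.6  5.   0.1] -> [ 0.4682 -0.0422  0.1664]
```

Emit:
{"api": "play_rows", "payload": {"commands": [[[-4, -2, 0], 0, 1], [[-6, -2, 0], 0, 1], [[-6, -2, 0], 0, 1], [[-5, -1, 0], 0, 1], [[-2, 0, 0], 0, 1], [[0, 0, 0], 0, 1], [[0, 0, 0], 0, 1]]}}

```text
time_s: 12.73
ee_pos: [0.5065, -0.036, 0.174]
eef_rot: [-0.056, 0.705, -0.705, 0.056]
ft_force: [1.7, -0.6, -0.8]
gripper_width: 0.194
```

```bash
python3 - <<'E'
from h import *
rows(hand(jw(44,0),36),9.2)
S=snap("scene","s16")
crop(S,245,130,325,225,6,"pics/b16.png")
E
```

```text
t 12.73 pos [ 0.5065 -0.036   0.174 ] yaw 9.08 shift [ 3.2  2.6 -0. ] turn -0.12 F [ 1.75 -0.56 -0.85] M [ 0.082 -0.113  0.016] w 0.194
```

View pics/b16.png

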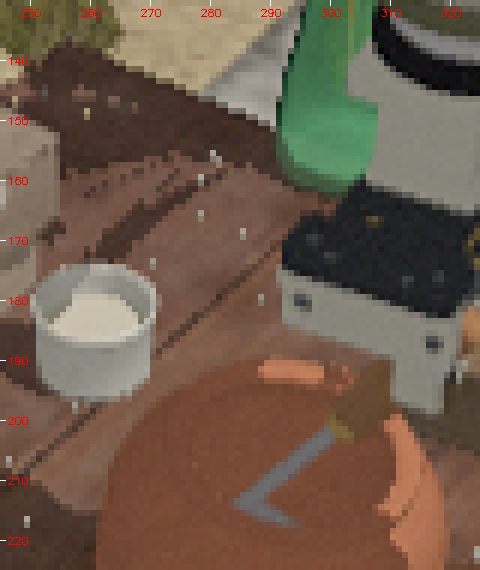

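```bash
cat >> h.py <<'E'
def jc(k,names=("lip","heel")):
    a=np.radians(8)
    for n in names:
        d=k[n]-jw(0,0);h,z=d@XH*1e3,d[2]*1e3
        print(n,"X %.1f Z %.1f Y %.1f"%(h*np.cos(a)+z*np.sin(a),-h*np.sin(a)+z*np.cos(a),d@YH*1e3))
E
python3 - <<'E'
from h import *
S=load("s16.npz");p,R=tool()
lean(S,302,201.5,287.5,211.8)
lean(load("s14.npz"),299.3,200,287,210.5)
for th in(28,32,36,40):
    print(th);k=scoop(p,R,th);jc(k);print(S.proj(k["col"]),S.proj(k["heel"]))
E
```

```text
lean 36.3 collar dist 69.3 [ 36.27772872 -59.00337233] [  75.67562178 -112.67061838]
lean 32.8 collar dist 72.1 [ 44.18319715 -56.96718244] [  77.38696673 -108.56767856]
28
lip X -54.9 Z 1.9 Y -0.0
heel X 22.4 Z -9.0 Y -0.2
[304.61148156 201.11390614] [281.13980625 225.79138495]
32
lip X -42.7 Z 1.6 Y -0.1
heel X 35.1 Z -3.8 Y -0.2
[303.35599854 200.05527611] [277.43999654 222.70478169]
36
lip X -30.5 Z 2.2 Y -0.1
heel X 47.5 Z 2.2 Y -0.3
[302.16248977 198.94098643] [273.90294027 219.46305836]
40
lip X -18.4 Z 3.6 Y -0.1
heel X 59.4 Z 9.1 Y -0.3
[301.03619216 197.77577657] [270.54075623 216.07614152]
```

Emit:
{"api": "play_rows", "payload": {"commands": [[[1.5, 1.5, 0], 0, 1], [[1.5, 1.5, 0], 0, 1], [[0, 0, 0], 0, 1]]}}

```text
time_s: 13.03
ee_pos: [0.5024, -0.0367, 0.1708]
eef_rot: [0.056, -0.705, 0.705, -0.055]
ft_force: [-2.4, -0.0, 0.3]
gripper_width: 0.193
```

Emit:
{"api": "play_rows", "payload": {"commands": [[[0, 0, 0], 0, 1], [[0, 0, 0], 0, 1], [[0, 0, 0], 0, 1], [[2, 0.3, 0], 0, 1], [[3, 0.4, 0], 0, 1], [[3, 0.4, 0], 0, 1]], "grip_force": 55}}

```text
time_s: 13.53
ee_pos: [0.4952, -0.0378, 0.1699]
eef_rot: [-0.056, 0.705, -0.705, 0.056]
ft_force: [-0.1, 0.1, -1.2]
gripper_width: 0.193
```

```bash
python3 - <<'E'
from h import *
rows(hand(jw(8,0),36),9.2)
S=snap("scene","s17")
crop(S,245,130,325,225,6,"pics/b17.png")
E
```

```text
t 13.53 pos [ 0.4952 -0.0378  0.1699] yaw 9.08 shift [27.4  3.5  0.1] turn -0.12 F [-0.07  0.11 -1.2 ] M [ 0.076  0.098 -0.003] w 0.193
```

View pics/b17.png

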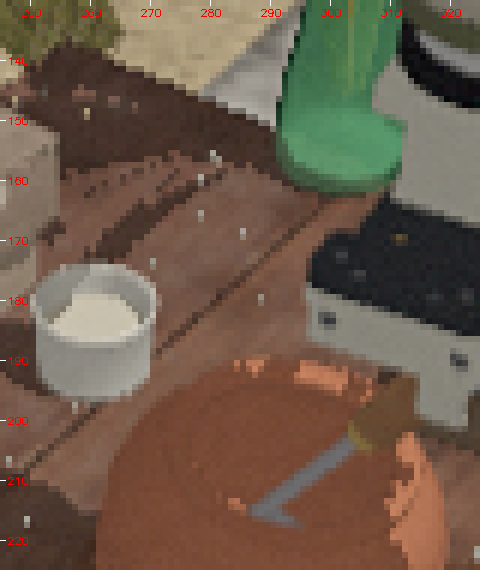

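```bash
python3 - <<'E'
from h import *
S=load("s17.npz");p,R=tool()
lean(S,304.8,203,290.5,213.3)
for th in(34,36,38,40):
    print(th);k=scoop(p,R,th);jc(k)
E
```

```text
lean 35.8 collar dist 69.7 [ 40.44761751 -56.70931711] [  78.96124314 -110.10732088]
34
lip X -49.5 Z -0.7 Y -0.1
heel X 28.4 Z -3.5 Y -0.3
36
lip X -43.5 Z -0.3 Y -0.1
heel X 34.5 Z -0.4 Y -0.3
38
lip X -37.4 Z 0.3 Y -0.2
heel X 40.6 Z 2.9 Y -0.3
40
lip X -31.4 Z 1.1 Y -0.2
heel X 46.5 Z 6.5 Y -0.3
```

Emit:
{"api": "play_rows", "payload": {"commands": [[[3, 0.5, 0], 0, 1], [[3, 0.5, 0], 0, 1], [[3, 0.5, 0], 0, 1], [[3, 0.5, 0], 0, 1], [[0, 0, 0], 0, 1]]}}

```text
time_s: 14.0
ee_pos: [0.4827, -0.0399, 0.1679]
eef_rot: [0.056, -0.705, 0.705, -0.056]
ft_force: [-1.1, -0.7, 1.0]
gripper_width: 0.19
```

Emit:
{"api": "play_rows", "payload": {"commands": [[[3, 0.5, 0], 0, 1], [[3, 0.5, 0], 0, 1], [[3, 0.5, 0], 0, 1], [[0, 0, 0], 0, 1]]}}

```text
time_s: 14.33
ee_pos: [0.4746, -0.0412, 0.1666]
eef_rot: [0.056, -0.705, 0.705, -0.056]
ft_force: [0.0, 0.1, -0.9]
gripper_width: 0.187
```

```bash
python3 - <<'E'
from h import *
rows(hand(jw(8,0),36),9.2)
S=snap("scene","s18");p,R=tool()
jc(scoop(p,R,36.5))
T=snap("top","t18")
pair(crop(S,255,160,335,225,5),crop(T,262,185,342,265,5),"pics/b18.png")
E
```

```text
t 14.33 pos [ 0.4746 -0.0412  0.1666] yaw 9.07 shift [6.5 0.2 0. ] turn -0.13 F [ 0.    0.07 -0.87] M [ 0.093 -0.153  0.024] w 0.187
lip X -61.8 Z -0.5 Y -0.1
heel X 16.2 Z 0.2 Y -0.3
```

View pics/b18.png

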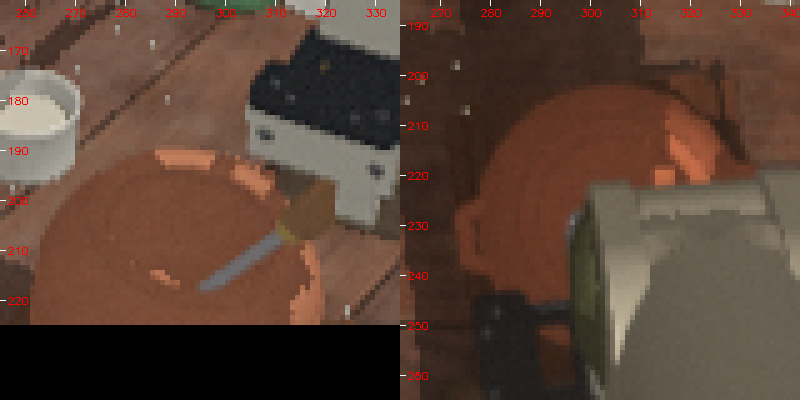

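Emit:
{"api": "play_rows", "payload": {"commands": [[[2, 0.3, 0], 0, 1], [[2, 0.3, 0], 0, 1], [[0, 0, 0], 0, 1]]}}

```text
time_s: 14.68
ee_pos: [0.4727, -0.0415, 0.1664]
eef_rot: [-0.054, 0.705, -0.705, 0.058]
ft_force: [4.9, 0.5, -1.6]
gripper_width: 0.193
```

Emit:
{"api": "play_rows", "payload": {"commands": [[[2, 0.3, 0], 0, 1], [[0, 0, 0], 0, 1]]}}

```text
time_s: 14.85
ee_pos: [0.4712, -0.0417, 0.1662]
eef_rot: [-0.054, 0.705, -0.705, 0.058]
ft_force: [5.4, 0.8, -2.7]
gripper_width: 0.199
```

```bash
python3 - <<'E'
from h import *
p,R=tool();jc(scoop(p,R,36.5));jc(scoop(p,R,36))
path([hand(jw(14,0),36),hand(jw(14,0),31),hand(jw(14,0),26),hand(jw(15,0),20),hand(jw(16,0),14),hand(jw(16,0),8)],9.1)
E
```

```text
lip X -64.6 Z -0.4 Y -0.1
heel X 13.4 Z 0.7 Y -0.3
lip X -66.1 Z -0.5 Y -0.1
heel X 11.9 Z -0.1 Y -0.3
d [-2.9 -1.1 -0. ] -> [ 0.474  -0.0412  0.1672]
d [-14.3  -9.5  -0. ] -> [ 0.4882 -0.039   0.1767]
d [-15.1  -8.2  -0. ] -> [ 0.5031 -0.0365  0.1849]
d [-20.   -8.2  -0. ] -> [ 0.5228 -0.0334  0.1931]
d [-20.7  -6.2  -0. ] -> [ 0.5432 -0.03    0.1993]
d [-20.2  -3.9  -0. ] -> [ 0.5632 -0.0268  0.2032]
```

Emit:
{"api": "play_rows", "payload": {"commands": [[[-2, -1, 0], 0, 1], [[0, 0, 0], 0, 1], [[0, 0, 0], 0, 1], [[-4, -3, 0], 0, 1], [[-5, -4, 0], 0, 1], [[-5, -3, 0], 0, 1], [[-5, -3, 0], 0, 1], [[-5, -3, 0], 0, 1], [[-6, -3, 0], 0, 1], [[0, 0, 0], 0, 1]], "grip_force": 3}}

```text
time_s: 15.68
ee_pos: [0.502, -0.0367, 0.1862]
eef_rot: [-0.055, 0.705, -0.705, 0.057]
ft_force: [1.2, 0.2, -1.0]
gripper_width: 0.195
```

```bash
python3 - <<'E'
from h import *
rows(hand(jw(14,0),26),9.2)
S=snap("scene","s19")
crop(S,255,130,335,225,6,"pics/b19.png")
E
```

```text
t 15.68 pos [ 0.502  -0.0367  0.1862] yaw 9.09 shift [-1.1  1.3 -0. ] turn -0.11 F [ 1.18  0.22 -0.95] M [-0.008 -0.197 -0.008] w 0.195
```

View pics/b19.png

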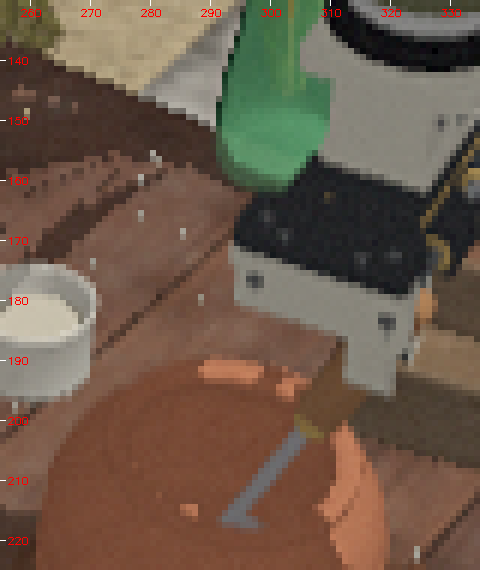

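Emit:
{"api": "play_rows", "payload": {"commands": [[[-4, -2, 0], 0, 1], [[-5, -2, 0], 0, 1], [[-5, -2, 0], 0, 1], [[-6, -2, 0], 0, 1], [[-6, -2, 0], 0, 1], [[-6, -2, 0], 0, 1], [[-5, -2, 0], 0, 1], [[-4, -1, 0], 0, 1], [[0, 0, 0], 0, 1], [[0, 0, 0], 0, 1]]}}

```text
time_s: 16.57
ee_pos: [0.5408, -0.0305, 0.2005]
eef_rot: [0.056, -0.705, 0.705, -0.056]
ft_force: [0.2, -0.9, -2.5]
gripper_width: 0.195
```

```bash
python3 - <<'E'
from h import *
rows(hand(jw(16,0),14),9.2)
S=snap("scene","s20");T=snap("top","t20")
pair(crop(S,255,130,335,225,5),crop(T,262,185,342,265,5),"pics/b20.png")
E
```

```text
t 16.57 pos [ 0.5408 -0.0305  0.2005] yaw 9.08 shift [-2.4  1.2 -0.1] turn -0.12 F [ 0.23 -0.94 -2.5 ] M [0.029 0.109 0.02 ] w 0.195
```

View pics/b20.png

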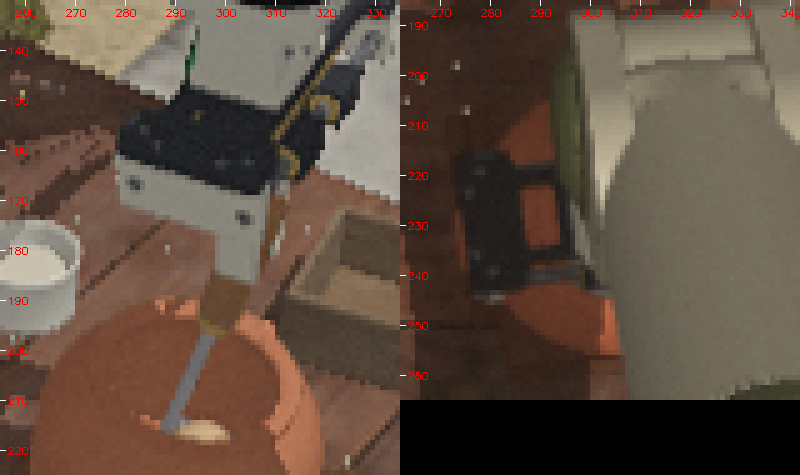

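Emit:
{"api": "play_rows", "payload": {"commands": [[[0, 0, 0], 0, 1], [[0, 0, 0], 0, 1], [[0, 0, 0], 0, 1], [[0, -2, 0], 0, 1], [[-2, -3, 0], 0, 1], [[-3, -1, 0], 0, 1], [[-3, 0, 0], 0, 1], [[-3, 0, 0], 0, 1], [[-3, 0, 0], 0, 1], [[-2, 0, 0], 0, 1], [[0, 0, 0], 0, 1]], "grip_force": 50}}

```text
time_s: 17.58
ee_pos: [0.5571, -0.0279, 0.2065]
eef_rot: [-0.056, 0.705, -0.705, 0.056]
ft_force: [-0.2, 0.9, -2.1]
gripper_width: 0.194
```

```bash
python3 - <<'E'
from h import *
lean(load("s20.npz"),298.5,195.5,289.5,214)
p,R=tool();rows(hand(jw(33,0),14),9.2)
for th in(12,14,16):print(th);jc(scoop(p,R,th))
S=snap("scene","s21")
lean(S,291,191,280,212.5)
crop(S,255,130,335,225,6,"pics/b21.png")
E
```

```text
lean 16.2 collar dist 75.2 [ -3.96507353 -75.05778146] [  17.95039174 -150.56493381]
t 17.58 pos [ 0.5571 -0.0279  0.2065] yaw 9.09 shift [-2.8  4.8 -0.1] turn -0.11 F [-0.2   0.9  -2.07] M [-0.007  0.098 -0.054] w 0.194
12
lip X -47.1 Z 36.3 Y -0.0
heel X 24.1 Z 4.6 Y -0.2
14
lip X -41.3 Z 34.4 Y -0.0
heel X 31.0 Z 5.2 Y -0.2
16
lip X -35.5 Z 32.7 Y -0.0
heel X 37.8 Z 6.0 Y -0.2
lean 17.8 collar dist 70.7 [ 18.36751917 -68.2447492 ] [  47.00206562 -157.17077779]
```

View pics/b21.png

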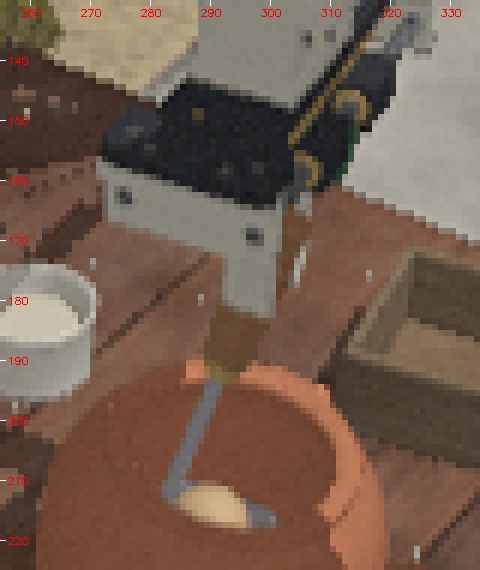

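The ball sits in the pan at (291,214), against the handle foot. Now I lift along the jar's axis.

Emit:
{"api": "play_rows", "payload": {"commands": [[[0.5, -4, 0], 0, 1], [[1, -7, 0], 0, 1], [[1, -7, 0], 0, 1], [[1, -7, 0], 0, 1], [[1, -7, 0], 0, 1], [[1, -7, 0], 0, 1], [[1, -7, 0], 0, 1], [[1, -7, 0], 0, 1], [[0, -3, 0], 0, 1], [[0, 0, 0], 0, 1]]}}

```text
time_s: 18.47
ee_pos: [0.5496, -0.0292, 0.2636]
eef_rot: [0.055, -0.705, 0.705, -0.056]
ft_force: [-0.1, -0.6, -1.6]
gripper_width: 0.194
```

```bash
python3 - <<'E'
from h import *
p,R=tool();rows(hand(jw(33,115),15),9.2)
jc(scoop(p,R,15))
S=snap("scene","s22")
crop(S,255,110,335,225,5,"pics/b22.png")
E
```

```text
t 18.47 pos [ 0.5496 -0.0292  0.2636] yaw 9.07 shift [  8.8 -51.1  -0.2] turn -0.13 F [-0.07 -0.56 -1.57] M [ 0.038 -0.007 -0.078] w 0.194
lip X -37.9 Z 91.1 Y -0.2
heel X 35.0 Z 63.2 Y -0.4
```

View pics/b22.png

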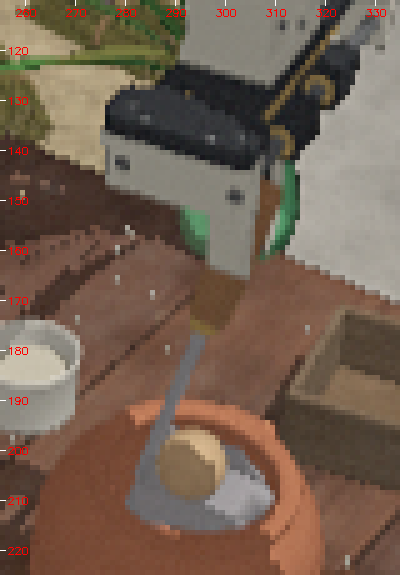

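Emit:
{"api": "play_rows", "payload": {"commands": [[[1, -5, 0], 0, 1], [[1.5, -8, 0], 0, 1], [[1.5, -8, 0], 0, 1], [[1.5, -9, 0], 0, 1], [[1.5, -10, 0], 0, 1], [[1.5, -12, 0], 0, 1], [[1, -14, 0], 0, 1], [[0, -14, 0], 0, 1], [[0, -14, 0], 0, 1], [[0, -10, 0], 0, 1], [[0, -5, 0], 0, 1], [[0, 0, 0], 0, 1]]}}

```text
time_s: 19.52
ee_pos: [0.5402, -0.0307, 0.373]
eef_rot: [0.055, -0.705, 0.705, -0.057]
ft_force: [0.3, 0.8, -2.1]
gripper_width: 0.188
```

```bash
python3 - <<'E'
from h import *
p,R=tool();rows((.5,0,.4),9.2)
S=snap("scene","s23");T=snap("top","t23")
pair(crop(S,235,60,325,215,4),crop(T,262,185,342,265,4),"pics/b23.png")
E
```

```text
t 19.52 pos [ 0.5402 -0.0307  0.373 ] yaw 9.08 shift [ 34.8 -27.1 -36.6] turn -0.12 F [ 0.29  0.75 -2.13] M [ 0.018 -0.013 -0.004] w 0.188
```

View pics/b23.png

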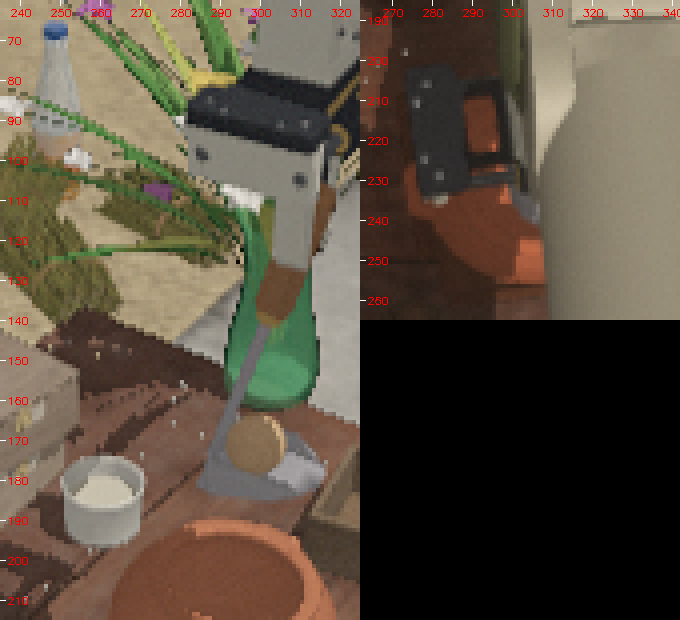

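```bash
cat >> h.py <<'E'
BOX=np.array([0.546,0.250,0.])
def bh(th,dz=0,cx=28,rim=45.,dx=0):
    """TCP so that the pan underside at scoop x=cx lies at the +XH rim point of box, +dz mm"""
    a=np.radians(th-28.);gx,gz=39-197*np.sin(.489)-cx,197*np.cos(.489)
    fx=gx*np.cos(a)-gz*np.sin(a);fz=gx*np.sin(a)+gz*np.cos(a)
    return BOX+XH*(rim+dx+fx)/1000+np.array([0,0,.111+(fz+dz-19)/1000])
E
python3 - <<'E'
from h import *
rows(bh(15,50),9.2);path([bh(15,60),bh(15,10),bh(15,0),bh(25),bh(35),bh(45),bh(55)],9.1)
E
```

```text
t 19.62 pos [ 0.5396 -0.0307  0.3713] yaw 9.08 shift [ -55.3   41.5 -276.2] turn -0.12 F [-0.16 -0.73 -2.55] M [-0.005  0.089  0.025] w 0.193
d [ -55.4   31.5 -276.2] -> [0.5506 0.2507 0.3398]
d [ 0. 50.  0.] -> [0.5506 0.2507 0.2898]
d [ 0. 10.  0.] -> [0.5506 0.2507 0.2798]
d [32.   9.9  0.1] -> [0.519  0.2456 0.2699]
d [29.8 15.3  0.1] -> [0.4896 0.2409 0.2547]
d [26.7 20.2  0. ] -> [0.4633 0.2366 0.2345]
d [22.8 24.5  0. ] -> [0.4408 0.233  0.2099]
```

Emit:
{"api": "play_rows", "payload": {"commands": [[[-1, 0, -4], 0, 1], [[-2, 0, -9], 0, 1], [[-3, 0, -14], 0, 1], [[-4, 0, -19], 0, 1], [[-5, 0, -24], 0, 1], [[-5, 0, -28], 0, 1], [[-6, 0, -30], 0, 1], [[-6, 0, -30], 0, 1], [[-6, 0, -28], 0, 1], [[-5, 0, -24], 0, 1], [[-4, 0, -20], 0, 1], [[-3, 0, -16], 0, 1]]}}

```text
time_s: 20.62
ee_pos: [0.5496, 0.2233, 0.3708]
eef_rot: [-0.057, 0.705, -0.705, 0.056]
ft_force: [-0.3, 0.4, -2.2]
gripper_width: 0.188
```

Emit:
{"api": "play_rows", "payload": {"commands": [[[-3, 5, -12], 0, 1], [[-1, 8, -9], 0, 1], [[-1, 9, -6], 0, 1], [[0, 7, -3], 0, 1], [[0, 3, 0], 0, 1], [[0, 0, 0], 0, 1]]}}

```text
time_s: 21.12
ee_pos: [0.5502, 0.2494, 0.3382]
eef_rot: [0.056, -0.704, 0.705, -0.055]
ft_force: [-0.3, -0.7, -1.8]
gripper_width: 0.194
```

```bash
python3 - <<'E'
from h import *
rows(bh(15,20),9.2)
S=snap("scene","s24");T=snap("top","t24")
pair(crop(S,185,140,285,320,3),crop(T,180,185,270,265,5),"pics/b24.png")
E
```

```text
t 21.12 pos [0.5502 0.2494 0.3382] yaw 9.03 shift [-0.7 38.4 -1.3] turn -0.17 F [-0.34 -0.73 -1.84] M [ 0.012  0.036 -0.047] w 0.194
```

View pics/b24.png

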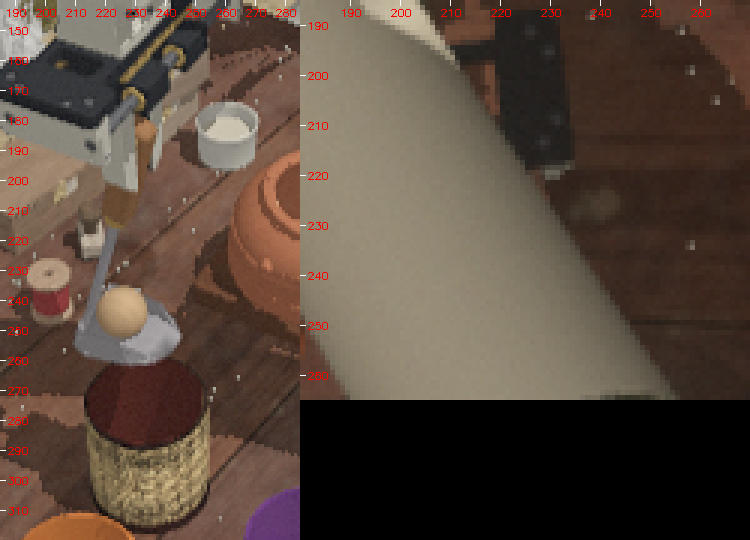

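Emit:
{"api": "play_rows", "payload": {"commands": [[[0, 5, -1], 0, 1], [[0, 9, 0], 0, 1], [[0, 10, 0], 0, 1], [[0, 10, 0], 0, 1], [[0, 8, 0], 0, 1], [[0, 4, 0], 0, 1], [[0, 0, 0], 0, 1]]}}

```text
time_s: 21.8
ee_pos: [0.5499, 0.2512, 0.2921]
eef_rot: [0.057, -0.705, 0.705, -0.055]
ft_force: [-0.4, -0.5, -2.3]
gripper_width: 0.188
```

```bash
python3 - <<'E'
from h import *
np.set_printoptions(precision=4,suppress=True)
rows(bh(15,10),9.2)
S=snap("scene","s25");crop(S,190,180,270,310,5,"pics/b25.png")
p,R=tool();k=scoop(p,R,15)
for n in("lip","heel"):
    d=k[n]-BOX;print(n,d@XH*1e3,d@YH*1e3,k[n][2],S.proj(k[n]))
E
```

```text
t 21.80 pos [0.5499 0.2512 0.2921] yaw 9.08 shift [-0.6  2.3  0.6] turn -0.12 F [-0.44 -0.46 -2.35] M [-0.004  0.025 -0.028] w 0.188
lip -20.702248539554805 0.7003247266614441 0.13921453161659994 [241.9076 268.215 ]
heel 55.278244350466906 0.5311160040546038 0.12158115222983593 [213.4188 261.6559]
```

View pics/b25.png

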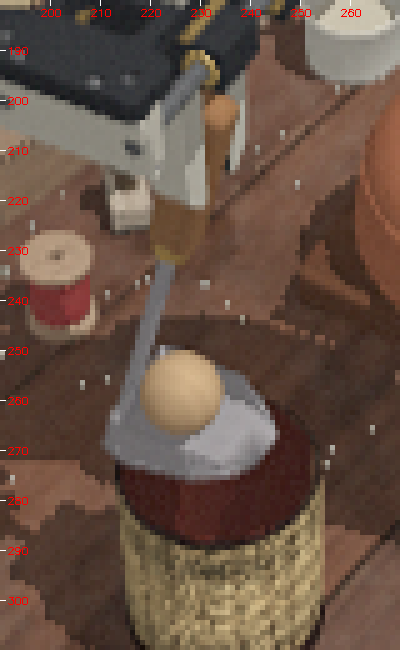

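Emit:
{"api": "play_rows", "payload": {"commands": [[[0, 4, 0], 0, 1], [[0, 4, 0], 0, 1], [[0, 2, 0], 0, 1], [[0, 0, 0], 0, 1]]}}

```text
time_s: 22.18
ee_pos: [0.5502, 0.2514, 0.2832]
eef_rot: [0.056, -0.705, 0.705, -0.056]
ft_force: [-0.2, 0.6, -2.6]
gripper_width: 0.19
```

Emit:
{"api": "play_rows", "payload": {"commands": [[[0, 2, 0], 0, 1], [[0, 0, 0], 0, 1]]}}

```text
time_s: 22.35
ee_pos: [0.5507, 0.2517, 0.2819]
eef_rot: [-0.056, 0.705, -0.705, 0.056]
ft_force: [-0.0, 0.1, 2.3]
gripper_width: 0.193
```

Emit:
{"api": "play_rows", "payload": {"commands": [[[0, 2, 0], 0, 1], [[0, 0, 0], 0, 1]]}}

```text
time_s: 22.52
ee_pos: [0.5519, 0.252, 0.2813]
eef_rot: [-0.054, 0.705, -0.704, 0.057]
ft_force: [-0.4, -0.9, 9.7]
gripper_width: 0.19
```

Emit:
{"api": "play_rows", "payload": {"commands": [[[0, 0, 0], 0, 1], [[0, 0, 0], 0, 1], [[4, 1, 0], 0, 1], [[7, 2, 0], 0, 1], [[8, 2.5, 0], 0, 1], [[8, 3, 0], 0, 1], [[6, 2, 0], 0, 1], [[0, 0, 0], 0, 1]], "grip_force": 3}}

```text
time_s: 23.18
ee_pos: [0.5159, 0.2458, 0.2683]
eef_rot: [0.057, -0.705, 0.705, -0.056]
ft_force: [-0.7, 0.2, -1.3]
gripper_width: 0.193
```

```bash
python3 - <<'E'
from h import *
rows(bh(25,0),9.2)
S=snap("scene","s26");crop(S,190,180,270,320,4,"pics/b26.png")
E
```

```text
t 23.18 pos [0.5159 0.2458 0.2683] yaw 9.12 shift [-3.1 -1.6  0.7] turn -0.08 F [-0.74  0.19 -1.29] M [0.092 0.155 0.005] w 0.193
```

View pics/b26.png

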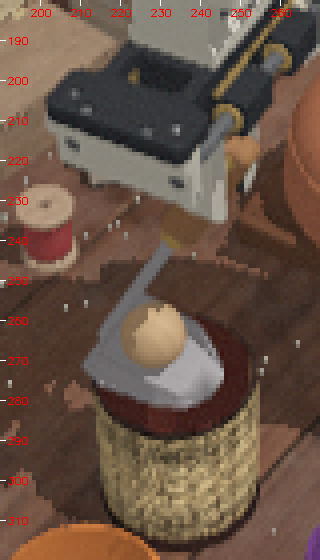

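Emit:
{"api": "play_rows", "payload": {"commands": [[[6, 3, 0], 0, 1], [[7, 4, 0], 0, 1], [[7, 4, 0], 0, 1], [[7, 4.5, 0], 0, 1], [[7, 5, 0], 0, 1], [[7, 5, 0], 0, 1], [[7, 5, 0], 0, 1], [[5, 4, 0], 0, 1], [[0, 0, 0], 0, 1], [[0, 0, 0], 0, 1]]}}

```text
time_s: 24.07
ee_pos: [0.4652, 0.2378, 0.2343]
eef_rot: [0.056, -0.705, 0.705, -0.056]
ft_force: [-1.0, 0.1, 0.2]
gripper_width: 0.192
```

```bash
python3 - <<'E'
from h import *
rows(bh(45,0),9.2)
S=snap("scene","s27");crop(S,190,180,270,320,4,"pics/b27.png")
E
```

```text
t 24.07 pos [0.4652 0.2378 0.2343] yaw 9.09 shift [ 2.1 -0.1  0.9] turn -0.11 F [-0.98  0.14  0.22] M [-0.082  0.228 -0.034] w 0.192
```

View pics/b27.png

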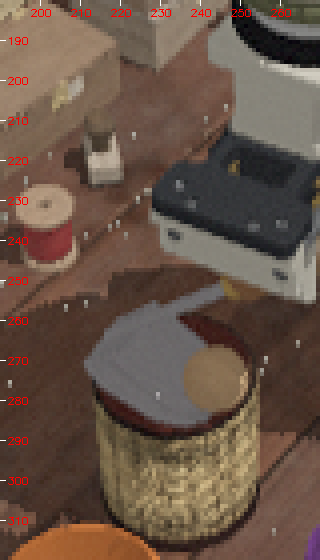

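The ball has rolled to the lip but rests between the lip and the box's near wall at (244,274). I'll lock the grip and draw the pan back and up so it drops.

Emit:
{"api": "play_rows", "payload": {"commands": [[[0, 0, 0], 0, 1], [[0, 0, 0], 0, 1], [[-3, -2, 0], 0, 1], [[-5, -2.5, 0], 0, 1], [[-5, -2, 0], 0, 1], [[-5, -2, 0], 0, 1], [[-5, -2, 0], 0, 1], [[-3, -1, 0], 0, 1], [[0, 0, 0], 0, 1]], "grip_force": 50}}

```text
time_s: 24.87
ee_pos: [0.4922, 0.2422, 0.2463]
eef_rot: [-0.056, 0.705, -0.705, 0.056]
ft_force: [-0.9, -1.2, -1.6]
gripper_width: 0.195
```

```bash
python3 - <<'E'
from h import *
rows(bh(45,0),9.2)
S=snap("scene","s28");crop(S,190,180,270,320,4,"pics/b28.png")
E
```

```text
t 24.87 pos [0.4922 0.2422 0.2463] yaw 9.04 shift [29.4 11.8  1. ] turn -0.16 F [-0.92 -1.22 -1.62] M [0.069 0.136 0.005] w 0.195
```

View pics/b28.png

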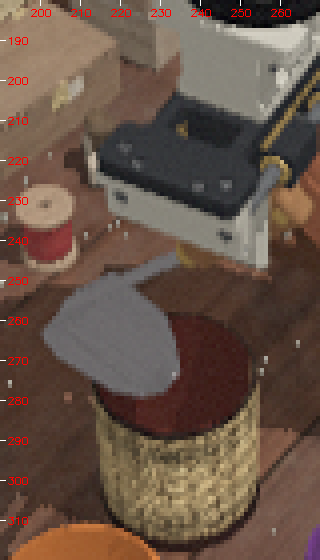

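Emit:
{"api": "play_rows", "payload": {"commands": [[[-3, -8, 0], 0, 1], [[-3, -16, 0], 0, 1], [[0, -22, 0], 0, 1], [[0, -22, 0], 0, 1], [[0, -18, 0], 0, 1], [[0, -10, 8], 0, 1], [[0, -4, 16], 0, 1], [[0, 0, 26], 0, 1], [[0, 0, 34], 0, 1], [[0, 0, 38], 0, 1], [[0, 0, 38], 0, 1], [[0, 0, 38], 0, 1]]}}

```text
time_s: 25.92
ee_pos: [0.5279, 0.0451, 0.3461]
eef_rot: [0.056, -0.705, 0.705, -0.056]
ft_force: [1.2, 0.3, -1.7]
gripper_width: 0.189
```

Emit:
{"api": "play_rows", "payload": {"commands": [[[0, 0, 38], -0.7, 1], [[0, 0, 38], -0.7, 1], [[0, 0, 38], -0.7, 1], [[0, 0, 38], -0.6, 1], [[0, 0, 38], 0, 1], [[0, 0, 32], 0, 1], [[0, 0, 24], 0, 1], [[0, 0, 14], 0, 1], [[0, 0, 6], 0, 1], [[0, 0, 0], 0, 1]]}}

```text
time_s: 26.75
ee_pos: [0.578, -0.2146, 0.3457]
eef_rot: [-0.072, 0.703, -0.703, 0.072]
ft_force: [-1.3, 0.5, -1.2]
gripper_width: 0.192
```

```bash
python3 - <<'E'
from h import *
rows((0.4789,-0.2651,0.2786),12)
S=snap("scene","s29");T=snap("top","t29")
pair(crop(S,305,60,395,210,4),crop(T,180,200,270,265,4,al=1.6),"pics/b29.png")
E
```

```text
t 26.75 pos [ 0.578  -0.2146  0.3457] yaw 11.70 shift [107.2  67.2  29.4] turn -0.3 F [-1.28  0.5  -1.15] M [ 0.022  0.127 -0.008] w 0.192
```

View pics/b29.png

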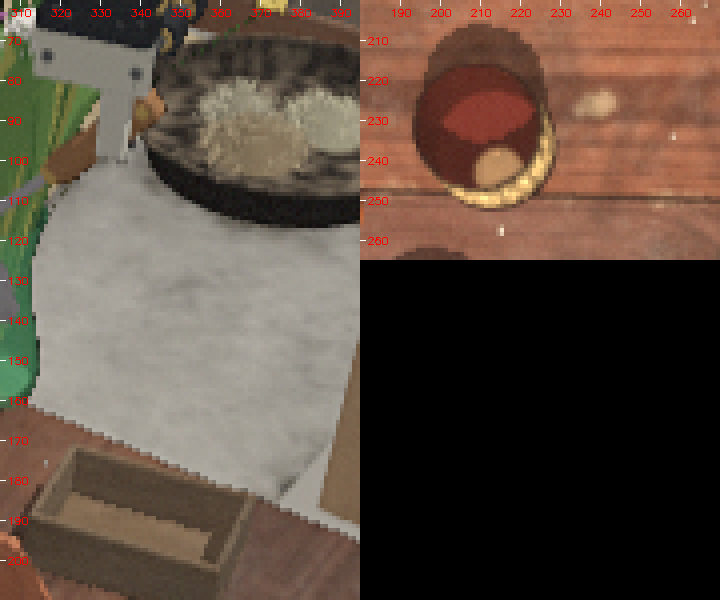

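View pics/t29.png

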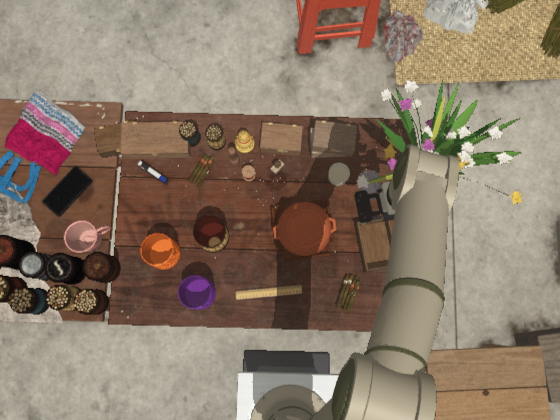

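Emit:
{"api": "play_rows", "payload": {"commands": [[[10, 0, 4], 0, 1], [[20, 0, 6], 0, 1], [[20, 0, 6], 0, 1], [[14, 0, 6], 0, 1], [[4, 0, 4], 0, 1], [[0, 0, 0], 0, 1], [[0, 0, 0], 0, 1]]}}

```text
time_s: 27.43
ee_pos: [0.5176, -0.2527, 0.3464]
eef_rot: [-0.072, 0.703, -0.703, 0.073]
ft_force: [-0.4, -0.0, -0.5]
gripper_width: 0.188
```

Emit:
{"api": "play_rows", "payload": {"commands": [[[0, 0, 0], 0, 1], [[0, 0, 0], 0, 1], [[0, 0, 0], 0, 1], [[0, 0, 0], 0, 1], [[0, 0, 0], 0, 1], [[0, 0, 0], 0, 1], [[0, 0, 0], 0, 1], [[0, 0, 0], 0, 1]], "grip_force": 3}}

```text
time_s: 28.1
ee_pos: [0.5172, -0.2531, 0.3461]
eef_rot: [0.073, -0.703, 0.703, -0.073]
ft_force: [-0.2, -0.4, -1.5]
gripper_width: 0.192
```

```bash
python3 - <<'E'
from h import *
rows((0.4789,-0.2651,0.2786),12)
S=snap("scene","s30")
crop(S,285,60,395,210,4,"pics/b30.png")
E
```

```text
t 28.10 pos [ 0.5172 -0.2531  0.3461] yaw 11.78 shift [39.9 67.5  4. ] turn -0.22 F [-0.24 -0.43 -1.45] M [ 0.007 -0.061  0.013] w 0.192
```

View pics/b30.png

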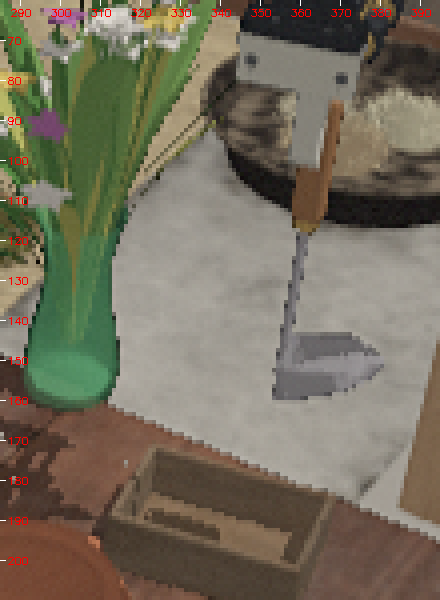

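```bash
python3 - <<'E'
from h import *
S=load("s30.npz");lean(S,361.3,117.5,357,146)
p,R=tool()
for th in(2,6,10):
    k=scoop(p,R,th);print(th,S.proj(k["heel"]),S.proj(k["lip"]),k["heel"])
a=np.radians(11.8);xh=np.array([np.cos(a),np.sin(a),0])
heel0=np.array([.4787,-.2651,.1775])+xh*.195*np.sin(.489)-np.array([0,0,.195*np.cos(.489)]);print(heel0)
for th in(4,10,16,22,28):print(th,hand(heel0,th,xh=xh))
path([hand(heel0+[0,0,.02],6,xh=xh)]+[hand(heel0,t,xh=xh) for t in(6,14,22,28)],11.8)
# tray now vs start
crop(S,300,165,375,220,8,"pics/b30t.png")
E
```

```text
lean -1.3 collar dist 74.6 [ -7.15712162 -74.22580073] [  -9.17903822 -164.82906351]
2 [349.87390692 153.96712935] [376.04157832 150.13491567] [ 0.5239524  -0.25170631  0.16824214]
6 [345.3014999  152.49536619] [371.72528061 150.3053089 ] [ 0.53738025 -0.24890711  0.16920697]
10 [340.82614107 150.76472749] [367.4087987  150.21100745] [ 0.55070949 -0.24612841  0.17112627]
[ 0.5683642  -0.24636817  0.00535341]
4 [ 0.55491258 -0.24917836  0.18287352]
10 [ 0.53487843 -0.25336371  0.18036053]
16 [ 0.51521115 -0.25747242  0.17572196]
22 [ 0.49612624 -0.26145947  0.16900863]
28 [ 0.47783277 -0.26528117  0.16029408]
d [-30.9 143.8   3.9] -> [ 0.5482 -0.2506  0.2023]
d [ 0. 20.  0.] -> [ 0.5482 -0.2506  0.1823]
d [27.1  4.8 -0. ] -> [ 0.5217 -0.2561  0.1775]
d [26.1  8.5 -0. ] -> [ 0.4961 -0.2615  0.169 ]
d [18.7  8.7  0. ] -> [ 0.4778 -0.2653  0.1603]
```

Emit:
{"api": "play_rows", "payload": {"commands": [[[0, 0, 0], 0, 1], [[0, 0, 0], 0, 1], [[-6, 4, 1], 0, 1], [[-10, 10, 1], 0, 1], [[-12, 16, 1], 0, 1], [[-12, 20, 1], 0, 1], [[-9, 22, 0], 0, 1], [[-4, 22, 0], 0, 1], [[0, 20, 0], 0, 1], [[0, 12, 0], 0, 1], [[0, 5, 0], 0, 1], [[0, 0, 0], 0, 1]], "grip_force": 50}}

```text
time_s: 29.15
ee_pos: [0.5697, -0.2456, 0.213]
eef_rot: [-0.074, 0.704, -0.703, 0.072]
ft_force: [0.2, 0.3, -0.5]
gripper_width: 0.193
```

```bash
python3 - <<'E'
from h import *
rows((0.573,-0.245,0.183),12)
S=snap("scene","s31");T=snap("top","t31")
pair(crop(S,295,90,395,220,4),crop(T,340,200,420,280,4),"pics/b31.png")
E
```

```text
t 29.15 pos [ 0.5697 -0.2456  0.213 ] yaw 11.80 shift [-3.5 30.   0.1] turn -0.2 F [ 0.17  0.29 -0.54] M [-0.006 -0.032 -0.027] w 0.193
```

View pics/b31.png

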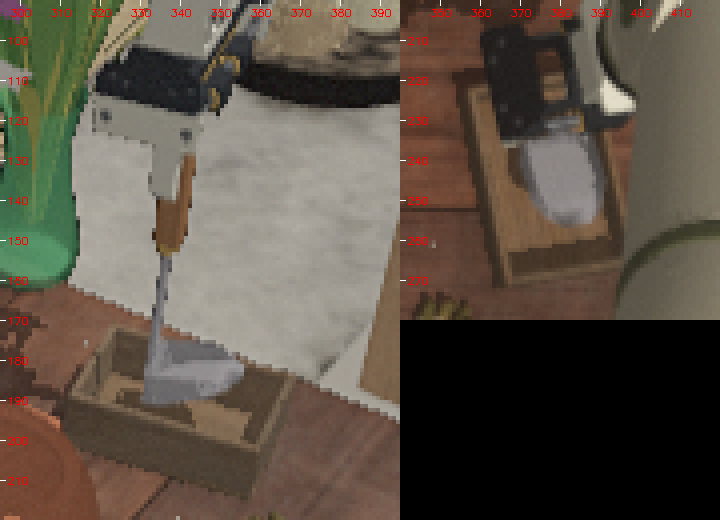

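Emit:
{"api": "play_rows", "payload": {"commands": [[[0, 6, 0], 0, 1], [[0, 9, 0], 0, 1], [[0, 8, 0], 0, 1], [[0, 4, 0], 0, 1], [[0, 0, 0], 0, 1]]}}

```text
time_s: 29.67
ee_pos: [0.5691, -0.246, 0.1868]
eef_rot: [-0.073, 0.704, -0.703, 0.072]
ft_force: [-0.5, -1.4, -2.3]
gripper_width: 0.187
```

Emit:
{"api": "play_rows", "payload": {"commands": [[[0, 2, 0], 0, 1], [[0, 0, 0], 0, 1]]}}

```text
time_s: 29.83
ee_pos: [0.5698, -0.2462, 0.1859]
eef_rot: [-0.073, 0.703, -0.703, 0.072]
ft_force: [0.5, 0.4, -1.0]
gripper_width: 0.192
```

Emit:
{"api": "play_rows", "payload": {"commands": [[[0, 2, 0], 0, 1], [[0, 0, 0], 0, 1]]}}

```text
time_s: 30.0
ee_pos: [0.5701, -0.2463, 0.1847]
eef_rot: [0.072, -0.703, 0.704, -0.073]
ft_force: [0.0, -0.0, 1.7]
gripper_width: 0.194
```

Emit:
{"api": "play_rows", "payload": {"commands": [[[0, 0, 0], 0, 1], [[0, 0, 0], 0, 1], [[4, 0.5, 0], 0, 1], [[6, 0.5, 0], 0, 1], [[6, 1, 0], 0, 1], [[6, 1, 0], 0, 1], [[6, 1, 0], 0, 1], [[6, 1, 0], 0, 1], [[6, 1.5, 0], 0, 1], [[0, 0, 0], 0, 1]], "grip_force": 3}}

```text
time_s: 30.83
ee_pos: [0.5287, -0.2549, 0.1772]
eef_rot: [-0.073, 0.703, -0.703, 0.072]
ft_force: [-0.6, -1.1, 0.9]
gripper_width: 0.19
```

```bash
python3 - <<'E'
from h import *
rows((0.4787,-0.2651,0.16),12)
S=snap("scene","s32");T=snap("top","t32")
pair(crop(S,295,90,395,220,4),crop(T,340,200,420,280,4),"pics/b32.png")
E
```

```text
t 30.83 pos [ 0.5287 -0.2549  0.1772] yaw 11.70 shift [51.  17.3 -0.2] turn -0.3 F [-0.55 -1.11  0.94] M [-0.185  0.163 -0.02 ] w 0.19
```

View pics/b32.png

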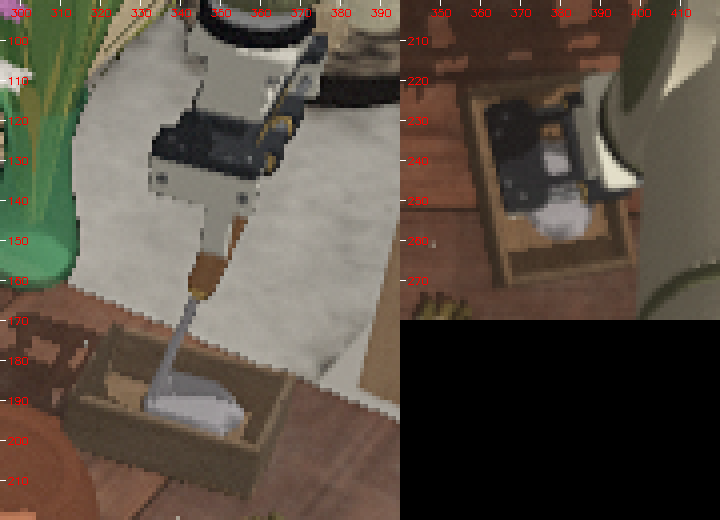

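Emit:
{"api": "play_rows", "payload": {"commands": [[[5, 1.5, 0], 0, 1], [[6, 1.5, 0], 0, 1], [[6, 2, 0], 0, 1], [[6, 2, 0], 0, 1], [[6, 2, 0], 0, 1], [[6, 2, 0], 0, 1], [[6, 2, 0], 0, 1], [[5, 2, 0], 0, 1], [[2, 1, 0], 0, 1], [[0, 0, 0], 0, 1]]}}

```text
time_s: 31.77
ee_pos: [0.4827, -0.2642, 0.1613]
eef_rot: [-0.073, 0.704, -0.703, 0.072]
ft_force: [-1.5, 0.3, 0.1]
gripper_width: 0.193
```

```bash
python3 - <<'E'
from h import *
rows((0.4787,-0.2651,0.16),12)
S=snap("scene","s33");T=snap("top","t33")
lean(S,354,168.5,340,184)
pair(crop(S,295,110,395,220,4),crop(T,340,200,420,280,4),"pics/b33.png")
E
```

```text
t 31.77 pos [ 0.4827 -0.2642  0.1613] yaw 11.75 shift [4.1 1.3 0.1] turn -0.25 F [-1.53  0.35  0.13] M [ 0.034  0.199 -0.027] w 0.193
lean 25.8 collar dist 65.4 [ 23.91495512 -60.91655287] [  57.68502106 -130.82761282]
```

View pics/b33.png

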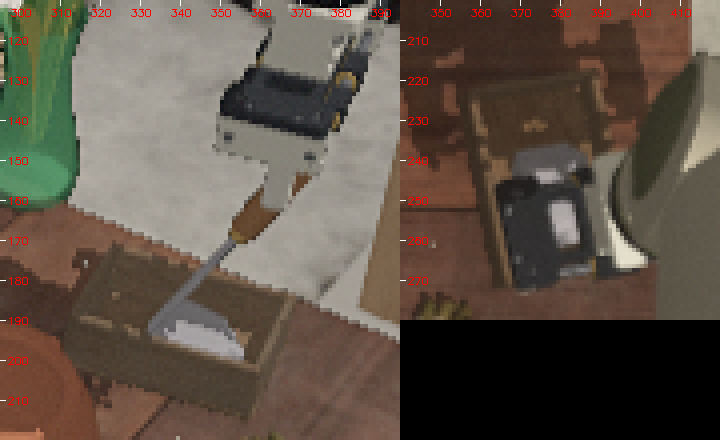

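Emit:
{"api": "play_rows", "payload": {"commands": [[[0, 0, 0], 0, 0.4], [[0, 0, 0], 0, 0.2], [[0, 0, 0], 0, 0], [[0, 0, 0], 0, -0.3], [[0, 0, 0], 0, -0.6], [[0, 0, 0], 0, -1], [[0, 0, 0], 0, -1], [[0, 0, 0], 0, -1], [[0, 0, 0], 0, -1], [[0, 0, 0], 0, -1], [[0, 0, 0], 0, -1], [[0, 0, 0], 0, -1]]}}

```text
time_s: 32.87
ee_pos: [0.4836, -0.2641, 0.1616]
eef_rot: [-0.073, 0.703, -0.703, 0.073]
ft_force: [0.8, -0.0, 0.5]
gripper_width: 0.983
```

```bash
python3 - <<'E'
from h import *
rows((0.4787,-0.2651,0.16),12)
S=snap("scene","s34")
crop(S,295,110,395,220,5,"pics/b34.png")
E
```

```text
t 32.87 pos [ 0.4836 -0.2641  0.1616] yaw 11.78 shift [ 5.   1.6 -0.1] turn -0.22 F [ 0.84 -0.04  0.55] M [-0.039  0.035  0.041] w 0.983
```

View pics/b34.png

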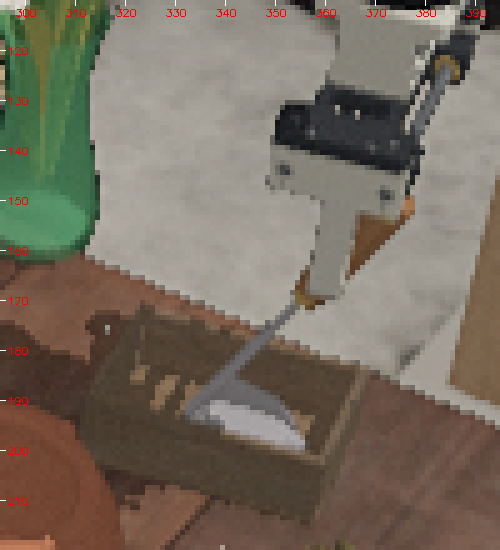

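Released, and the pan is still flat. Now straight up, then clear of the scene.

Emit:
{"api": "play_rows", "payload": {"commands": [[[0, -8, 0], 0, -1], [[0, -16, 0], 0, -1], [[0, -24, 0], 0, -1], [[0, -28, 0], 0, -1], [[0, -28, 0], 0, -1], [[0, -28, 0], 0, -1], [[4, -16, 16], 0, -1], [[8, 0, 30], 0, -1], [[8, 0, 36], 0, -1], [[8, 0, 36], 0, -1], [[4, 0, 20], 0, -1], [[0, 0, 0], 0, -1]]}}

```text
time_s: 33.92
ee_pos: [0.4788, -0.411, 0.3099]
eef_rot: [0.071, -0.703, 0.704, -0.07]
ft_force: [0.4, 0.5, 1.1]
gripper_width: 1.002
```

```bash
python3 - <<'E'
from h import *
rows((0.4787,-0.2651,0.16),12)
S=snap("scene","s35");T=snap("top","t35")
pair(crop(S,285,130,395,220,4),crop(T,345,205,410,280,5),"pics/b35.png")
T0=load("top0.npz");
o=np.hstack([cv2.resize(T0.im[110:330,110:420,::-1],(400,284)),cv2.resize(T.im[110:330,110:420,::-1],(400,284))]);cv2.imwrite("pics/cmp.png",o)
E
```

```text
t 33.92 pos [ 0.4788 -0.411   0.3099] yaw 11.44 shift [ -29.   149.5 -143.4] turn -0.56 F [0.42 0.54 1.06] M [ 0.006  0.043 -0.004] w 1.002
```

View pics/b35.png

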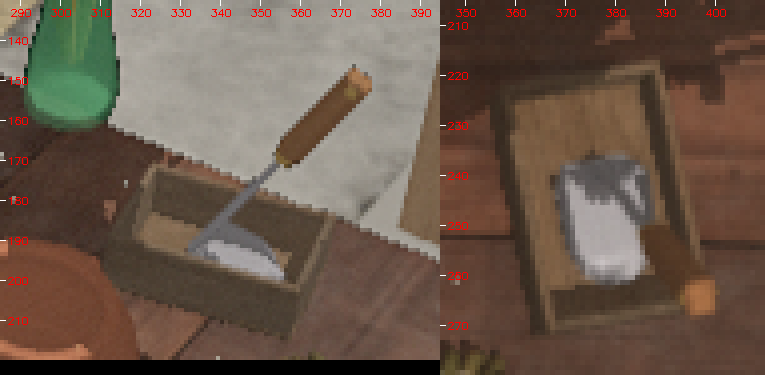

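View pics/cmp.png

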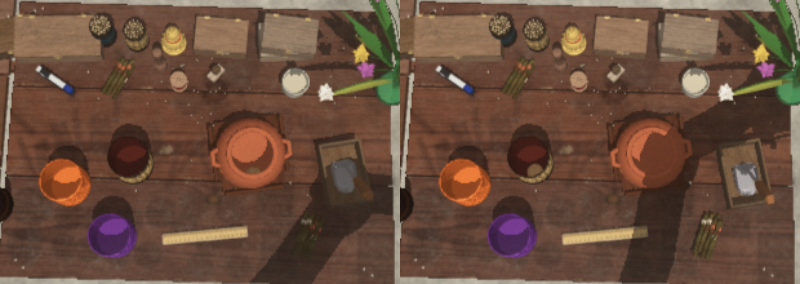

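```bash
python3 - <<'E'
from workcell import ctrl
print(ctrl.hand_in())
E
```

```text
the job is handed in; nothing more can be done
None
```

The cedar ball is in the bamboo lacquer box, and the scoop is back in its tray with its pan flat. I handed the job in at about 34 s of the 64 s allowed. No verdict was reported.

- **How the scoop was tilted:** The tool only turns about the vertical. At a 3 N grip the scoop pivots between the pads, by its own weight or by pressing the pan on a surface. At 50–55 N it stays locked at whatever angle it has.
- **In the jar:** The pan was laid flat on the jar floor, locked and slid under the ball, then pivoted upright so the ball rolled to the heel. It was lifted out along the jar's axis.
- **At the box:** The pan was tipped over the rim. The ball briefly lodged between the lip and the box wall, and dropped in once I drew the pan back.
- **Last checks:**
  - The ball shows inside the box in the top view.
  - The scoop lies in the tray, released, with its pan looking flat. Its lean was last measured at about 26°, before release, against the nominal 28°; that is within the measuring error and the 7° limit.
  - The gripper is open and clear of everything.
  - By eye, a before/after pair of top views shows the jar, box, tray and bystanders where they stood.
- **What disagreed:**
  - The two cameras placed the jar's mouth and the box rim about 6–10 mm apart. I corrected for this using the scoop's known position and the contact forces.
  - The first slide under the ball, made with a loose grip, only tilted the scoop, so I repeated it with the grip locked.

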